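# Fan three film cards into a leaning shingled row in a tray

## Robot

A 6-joint arm with a two-finger parallel gripper is mounted at the origin on a cart in front of the work surface, level with it; the furniture and walls round the work are solid. World frame = base frame: x ahead of the robot, y to its left, z up, the work surface at z = 0. Lengths are in m, angles in rad, forces in N, time in s.
With the tool pointing down it reaches from about 0.275 to 0.975 m from the base axis. Payload 8.4 kg.
Tool frame: the origin (TCP) lies at the very end of the fingers, on their centre line; the grasp point (between the pads) lies bot.grip_depth behind it (bot.grip_depth is the distance from the TCP to the grasp point, in m); z points along the fingers, y is the direction in which the jaws open and shut (so a half turn about z gives the same grasp; the last joint's range is limited). The gripper opens to 92 mm and grips with 3 to 60 N. Pads are 20 mm wide; open, the fingers measure 128 mm over their backs; the gripper's body (75 mm by 189 mm) begins 69 mm behind the grasp point.
Start: joints at [1.099, 0.353, 1.633, -0, 1.155, -0.002], TCP at [0.283, 0.557, 0.215] pointing down, gripper open.
Joint ranges: [-2.63, 2.63], [-0.92, 2.1], [0.06, 2.66], [-1.3, 4.44], [0, 2.69], [-3.02, 3.02]. Speed limits (rad/s): [2.22, 2.22, 2.79, 3.14, 3.14, 3.14].

## Interface

Orientations are given as a unit quaternion [w, x, y, z].
In Python, from workcell import bot gives the robot as it stands.
- The arm moves only by the tool jog_arm, never from a script. Its argument "rows" is one flat list of numbers, 7 for each row, row after row: the opening, from 0 (shut) to 1 (fully open), then the shift along the tool's x, y, z in m, then the turn, a rotation vector about the tool's x, y, z in rad. In form: [fingers, dx, dy, dz, ax, ay, az, fingers, dx, dy, dz, ax, ay, az, ...]. A call has 1 to 8 rows; each row is the pose to reach, as a shift and turn from the pose measured when the call began, along the tool's axes at that moment; what a row does not reach only later rows make up. A row lasts 1/10 s, in which the tool goes at most 50 mm and 8.59 degrees, less where a joint would pass 70% of its speed; a pose out of reach is approached as far as the arm can. A call with a gripper value outside its range is refused whole. The fingers move at their own pace and stop on an object; "force" is the grip in N (left out, the last holds). Time passes only in rows, so rows that repeat a pose let the fingers close. It gives the time, the measured TCP pose, the force and the opening at its end, in the units of the state.
- bot.read_state(): the state, without advancing time (a new reading comes with each control period).
- bot.snapshot(name): name is "side" or "top" or "wrist"; returns (picture, depth): 400x640x3 uint8, red, green, blue; 400x640 float32, m along the optical axis (not along the pixel's ray), 0 where there is no reading.
- bot.get_calibration(name): a dict with "mtx" (3x3 intrinsics, pixels), "cam_to_world" (4x4, takes a point from camera to world coordinates). Camera axes: x right, y down, z forward; pixel columns grow to the right and rows downward; lengths in m; the calibration is good to about 2 mm. A picture is of the moment at which its call begins: read the wrist's pose just before it. get_calibration takes no time and is no camera call; for the wrist camera it gives the pose at the moment of the call.
- bot.finish_job(): hands the job in, once; it reports no verdict.
Trained networks look in the newest picture that a camera, given by its name, has taken for a name from the list of things; names that differ only in an ending like _2 or _b are one class to them, and where a whole thing is asked for, a point or a joint stands for the part that bears it (a point fixed in the world has none). Each returns a list of dicts, best first, with "confidence" (0 to 1); they miss things now and then, are a little off and sometimes report something else, mostly with a low value. They report only what shows in the picture. A call takes as long as a camera call. They do not tell look-alikes from the thing itself.
- bot.masks_of(camera, name): "mask" (400x640 bool, what is visible of it) and "rect" ([left, top, width, height] in pixels, round what is visible of it).
- bot.place_of(camera, name): "location" ([column, row] in pixels: a listed point, or the origin of a listed thing).
The state is a dict: "time_s": time; "joint_positions": joint angles; "qd": joint speeds; "tau": joint torques, N m; "tcp_pos": TCP position; "tool_rot": TCP orientation; "force": force on the tool from outside, world axes, zero at the start; "ft_torque": the same for the moment, N m; "grip_width": finger opening in m.
Only numpy, scipy, OpenCV 4.12 (cv2) and the standard library are available. Lean on these libraries where they do the work, as an engineer would, in place of code of your own. Each camera call takes 0.05 s, during which the arm holds its last target.

## Task

Fan the three loose film cards into one overlapping row on the sloping rest in the steel tray: the first lies on the rest, each of the other two lies on the card before it, all with their length up the slope, squarely one behind the other on the tray's middle line, with their lower edges on the tray floor so that a strip of each card's upper end stays showing. Lay them down rather than dropping them, and leave everything else where it is.

Things in the scene. Friction and masses are not known exactly. Their poses are not given: they have to be found in the camera images.
- tray: shallow stainless tray, fixed to the bench, 160 mm (its x axis) by 250 mm (its y axis), walls 20 mm high and 2 mm thick, top of its floor 2 mm above the bench; origin at the centre of its underside. Its +y axis points roughly away from the robot. The rest is fixed in its far half, on its middle line (x = 0)
- rest: plain aluminium easel fixed to the tray, 46 mm wide (narrower than a card), 46 mm high. Its flat face rises at 30 degrees towards tray +y, from 10 to 88 mm up the slope from rest_toe. Origin and axes are the tray's. A card lying on the face with its lower edge on the floor at rest_toe has its origin at tray x 0, y +43, z 27 mm
- rest_toe (a point): point on the tray floor, on the middle line, where the plane of the rest's face meets the floor (tray coordinates 0, 0, 2 mm); axes as the tray's
- card_1: flat rigid grey card holder with a small rectangular window, 100 mm long (its x axis), 55 mm wide (its y axis), 9 mm thick, about 20 g, lying flat on the bench at the start; the three are alike. Origin at the centre of its underside, z out of its upper face. It can be gripped across its 55 mm width
- card_1_end_p (a point): middle of the +x end edge of the underside of card_1, +50 mm along its x axis from its origin
- card_1_end_m (a point): middle of the -x end edge of the underside of card_1, -50 mm along its x axis from its origin
- card_2: flat rigid grey card holder with a small rectangular window, 100 mm long (its x axis), 55 mm wide (its y axis), 9 mm thick, about 20 g, lying flat on the bench at the start; the three are alike. Origin at the centre of its underside, z out of its upper face. It can be gripped across its 55 mm width
- card_2_end_p (a point): middle of the +x end edge of the underside of card_2, +50 mm along its x axis from its origin
- card_2_end_m (a point): middle of the -x end edge of the underside of card_2, -50 mm along its x axis from its origin
- card_3: flat rigid grey card holder with a small rectangular window, 100 mm long (its x axis), 55 mm wide (its y axis), 9 mm thick, about 20 g, lying flat on the bench at the start; the three are alike. Origin at the centre of its underside, z out of its upper face. It can be gripped across its 55 mm width
- card_3_end_p (a point): middle of the +x end edge of the underside of card_3, +50 mm along its x axis from its origin
- card_3_end_m (a point): middle of the -x end edge of the underside of card_3, -50 mm along its x axis from its origin
- puck: flat round metal puck, 46 mm across, 9 mm high, on the bench; origin at the centre of its underside. A bystander: leave alone
- vial: small upright glass vial with a white cap, 20 mm across, 50 mm tall, on the bench; origin at the centre of its underside. A bystander
- beaker: upright clear beaker, 45 mm across, 58 mm tall, on the bench; origin at the centre of its underside. A bystander
- dropper: upright small brown bottle with a black cap, 30 mm across, 78 mm tall, on the bench; origin at the centre of its underside. A bystander
- tweezers: thin steel tweezers, 118 mm long (its y axis), 11 mm wide, 9 mm high, lying across the near end of the tray's floor; origin at the centre of its underside. A bystander
- pc_mouse: black computer mouse, 113 x 58 x 37 mm, at the right of the bench; origin at the centre of its underside. A bystander
Not all that is in view belongs to the job. What is shaped like the card_1 but orange or turquoise is not meant. What is shaped like the card_2 but orange is not meant.

How it is judged:
On the way, in this order (a step that is already met when the one before it is completed fails the run):
1. one card lies on the rest with its lower edge on the tray floor (((y of card_1 in the frame of tray between 0.0323 and 0.0543 m and (x of card_1 in the frame of tray between -0.012 and 0.012 m and angle between card_1's own z axis and vertical between 0.331613 and 0.663225 rad and angle between the y axis of card_1 and the x axis of tray, either way round below 0.17 rad and z of any of card_1_end_p, card_1_end_m in the frame of tray below 0.009 m)) or (y of card_2 in the frame of tray between 0.0323 and 0.0543 m and (x of card_2 in the frame of tray between -0.012 and 0.012 m and angle between card_2's own z axis and vertical between 0.331613 and 0.663225 rad and angle between the y axis of card_2 and the x axis of tray, either way round below 0.17 rad and z of any of card_2_end_p, card_2_end_m in the frame of tray below 0.009 m)) or (y of card_3 in the frame of tray between 0.0323 and 0.0543 m and (x of card_3 in the frame of tray between -0.012 and 0.012 m and angle between card_3's own z axis and vertical between 0.331613 and 0.663225 rad and angle between the y axis of card_3 and the x axis of tray, either way round below 0.17 rad and z of any of card_3_end_p, card_3_end_m in the frame of tray below 0.009 m)))), for 0.2 s.
2. a second card lies on the first, stepped towards the robot (((y of card_1 in the frame of tray between 0.0323 and 0.0543 m and y of card_2 in the frame of tray between 0.0113 and 0.0383 m and distance between card_1 and card_2 between 0.013 and 0.031 m and (x of card_1 in the frame of tray between -0.012 and 0.012 m and angle between card_1's own z axis and vertical between 0.331613 and 0.663225 rad and angle between the y axis of card_1 and the x axis of tray, either way round below 0.17 rad and z of any of card_1_end_p, card_1_end_m in the frame of tray below 0.009 m) and (x of card_2 in the frame of tray between -0.012 and 0.012 m and angle between card_2's own z axis and vertical between 0.331613 and 0.663225 rad and angle between the y axis of card_2 and the x axis of tray, either way round below 0.17 rad and z of any of card_2_end_p, card_2_end_m in the frame of tray below 0.009 m)) or (y of card_1 in the frame of tray between 0.0323 and 0.0543 m and y of card_3 in the frame of tray between 0.0113 and 0.0383 m and distance between card_1 and card_3 between 0.013 and 0.031 m and (x of card_1 in the frame of tray between -0.012 and 0.012 m and angle between card_1's own z axis and vertical between 0.331613 and 0.663225 rad and angle between the y axis of card_1 and the x axis of tray, either way round below 0.17 rad and z of any of card_1_end_p, card_1_end_m in the frame of tray below 0.009 m) and (x of card_3 in the frame of tray between -0.012 and 0.012 m and angle between card_3's own z axis and vertical between 0.331613 and 0.663225 rad and angle between the y axis of card_3 and the x axis of tray, either way round below 0.17 rad and z of any of card_3_end_p, card_3_end_m in the frame of tray below 0.009 m)) or (y of card_2 in the frame of tray between 0.0323 and 0.0543 m and y of card_1 in the frame of tray between 0.0113 and 0.0383 m and distance between card_2 and card_1 between 0.013 and 0.031 m and (x of card_2 in the frame of tray between -0.012 and 0.012 m and angle between card_2's own z axis and vertical between 0.331613 and 0.663225 rad and angle between the y axis of card_2 and the x axis of tray, either way round below 0.17 rad and z of any of card_2_end_p, card_2_end_m in the frame of tray below 0.009 m) and (x of card_1 in the frame of tray between -0.012 and 0.012 m and angle between card_1's own z axis and vertical between 0.331613 and 0.663225 rad and angle between the y axis of card_1 and the x axis of tray, either way round below 0.17 rad and z of any of card_1_end_p, card_1_end_m in the frame of tray below 0.009 m)) or (y of card_2 in the frame of tray between 0.0323 and 0.0543 m and y of card_3 in the frame of tray between 0.0113 and 0.0383 m and distance between card_2 and card_3 between 0.013 and 0.031 m and (x of card_2 in the frame of tray between -0.012 and 0.012 m and angle between card_2's own z axis and vertical between 0.331613 and 0.663225 rad and angle between the y axis of card_2 and the x axis of tray, either way round below 0.17 rad and z of any of card_2_end_p, card_2_end_m in the frame of tray below 0.009 m) and (x of card_3 in the frame of tray between -0.012 and 0.012 m and angle between card_3's own z axis and vertical between 0.331613 and 0.663225 rad and angle between the y axis of card_3 and the x axis of tray, either way round below 0.17 rad and z of any of card_3_end_p, card_3_end_m in the frame of tray below 0.009 m)) or (y of card_3 in the frame of tray between 0.0323 and 0.0543 m and y of card_1 in the frame of tray between 0.0113 and 0.0383 m and distance between card_3 and card_1 between 0.013 and 0.031 m and (x of card_3 in the frame of tray between -0.012 and 0.012 m and angle between card_3's own z axis and vertical between 0.331613 and 0.663225 rad and angle between the y axis of card_3 and the x axis of tray, either way round below 0.17 rad and z of any of card_3_end_p, card_3_end_m in the frame of tray below 0.009 m) and (x of card_1 in the frame of tray between -0.012 and 0.012 m and angle between card_1's own z axis and vertical between 0.331613 and 0.663225 rad and angle between the y axis of card_1 and the x axis of tray, either way round below 0.17 rad and z of any of card_1_end_p, card_1_end_m in the frame of tray below 0.009 m)) or (y of card_3 in the frame of tray between 0.0323 and 0.0543 m and y of card_2 in the frame of tray between 0.0113 and 0.0383 m and distance between card_3 and card_2 between 0.013 and 0.031 m and (x of card_3 in the frame of tray between -0.012 and 0.012 m and angle between card_3's own z axis and vertical between 0.331613 and 0.663225 rad and angle between the y axis of card_3 and the x axis of tray, either way round below 0.17 rad and z of any of card_3_end_p, card_3_end_m in the frame of tray below 0.009 m) and (x of card_2 in the frame of tray between -0.012 and 0.012 m and angle between card_2's own z axis and vertical between 0.331613 and 0.663225 rad and angle between the y axis of card_2 and the x axis of tray, either way round below 0.17 rad and z of any of card_2_end_p, card_2_end_m in the frame of tray below 0.009 m)))), for 0.2 s.
At the end, for the whole second after the job is handed in: Three cards, any order, at rest: lean 19-38 deg, within 12 mm of the tray's middle line and 0.17 rad of square, lower edge within 7 mm of the tray floor, origins at tray y 32 to 54, 11 to 38, -15 to 26 mm (first, second, third), neighbours 13 to 31 mm apart (18 when flush) (((y of card_1 in the frame of tray between 0.0323 and 0.0543 m and y of card_2 in the frame of tray between 0.0113 and 0.0383 m and y of card_3 in the frame of tray between -0.0147 and 0.0263 m and distance between card_1 and card_2 between 0.013 and 0.031 m and distance between card_2 and card_3 between 0.013 and 0.031 m) or (y of card_1 in the frame of tray between 0.0323 and 0.0543 m and y of card_3 in the frame of tray between 0.0113 and 0.0383 m and y of card_2 in the frame of tray between -0.0147 and 0.0263 m and distance between card_1 and card_3 between 0.013 and 0.031 m and distance between card_3 and card_2 between 0.013 and 0.031 m) or (y of card_2 in the frame of tray between 0.0323 and 0.0543 m and y of card_1 in the frame of tray between 0.0113 and 0.0383 m and y of card_3 in the frame of tray between -0.0147 and 0.0263 m and distance between card_2 and card_1 between 0.013 and 0.031 m and distance between card_1 and card_3 between 0.013 and 0.031 m) or (y of card_2 in the frame of tray between 0.0323 and 0.0543 m and y of card_3 in the frame of tray between 0.0113 and 0.0383 m and y of card_1 in the frame of tray between -0.0147 and 0.0263 m and distance between card_2 and card_3 between 0.013 and 0.031 m and distance between card_3 and card_1 between 0.013 and 0.031 m) or (y of card_3 in the frame of tray between 0.0323 and 0.0543 m and y of card_1 in the frame of tray between 0.0113 and 0.0383 m and y of card_2 in the frame of tray between -0.0147 and 0.0263 m and distance between card_3 and card_1 between 0.013 and 0.031 m and distance between card_1 and card_2 between 0.013 and 0.031 m) or (y of card_3 in the frame of tray between 0.0323 and 0.0543 m and y of card_2 in the frame of tray between 0.0113 and 0.0383 m and y of card_1 in the frame of tray between -0.0147 and 0.0263 m and distance between card_3 and card_2 between 0.013 and 0.031 m and distance between card_2 and card_1 between 0.013 and 0.031 m)) and x of card_1 in the frame of tray between -0.012 and 0.012 m and angle between card_1's own z axis and vertical between 0.331613 and 0.663225 rad and angle between the y axis of each of card_1, card_2, card_3 and the x axis of tray, either way round below 0.17 rad and z of any of card_1_end_p, card_1_end_m in the frame of tray below 0.009 m and x of card_2 in the frame of tray between -0.012 and 0.012 m and angle between card_2's own z axis and vertical between 0.331613 and 0.663225 rad and z of any of card_2_end_p, card_2_end_m in the frame of tray below 0.009 m and x of card_3 in the frame of tray between -0.012 and 0.012 m and angle between card_3's own z axis and vertical between 0.331613 and 0.663225 rad and z of any of card_3_end_p, card_3_end_m in the frame of tray below 0.009 m and linear speed of each of card_1, card_2, card_3 below 0.02 m/s); the robot touches nothing.
It fails at once if a card is dropped: it moves faster than 0.4 m/s with no finger on it ((linear speed of card_1 above 0.4 m/s and contact force between card_1 and the fingers below 0.05 N) or (linear speed of card_2 above 0.4 m/s and contact force between card_2 and the fingers below 0.05 N) or (linear speed of card_3 above 0.4 m/s and contact force between card_3 and the fingers below 0.05 N)).
It fails at once if a bystander is moved more than 20 mm (distance of any of puck, vial, beaker, dropper, tweezers, pc_mouse from where it was at the start of the episode above 0.02 m).
It also fails if it takes over 70 s, if anything falls off the work surface, if the arm or the gripper's body presses on something with over 40 N, if the wrist force passes 120 N, or if a joint passes its speed limit or range.

## Working session

There is one attempt and no reset: what is moved stays moved. The work goes in short steps, Python scripts to look and compute and a tool call to move; the robot and the scene stay as the last step left them, time stands still between calls to the robot, and variables do not carry over. Pictures are saved under pics/ and viewed, and the job is handed in when it is done.

Besides the shell and the picture viewer there is one more tool, called after "Call:" by a JSON object that holds its "op" and its "data". jog_arm: Moves the arm, as the interface text tells. Its arguments: {"type":"object","properties":{"rows":{"type":"array"},"force":{"type":"number"}},"required":["rows"]}

```bash
ls; mkdir -p pics
python3 - <<'E'
from workcell import bot
import cv2,numpy as np
s=bot.read_state();print(s,bot.grip_depth)
for n in("top","side"):
    p,d=bot.snapshot(n);cv2.imwrite(f"pics/{n}0.png",p[:,:,::-1]);np.savez(f"{n}0.npz",p=p,d=d)
    c=bot.get_calibration(n);print(n,c["mtx"],c["cam_to_world"])
    for k in ("card_1","tray"):
        for r in bot.masks_of(n,k): print(n,k,r["confidence"],r["rect"])
E
```

```text
pics
{'time_s': 0.0, 'joint_positions': array([ 1.09860507e+00,  3.53653999e-01,  1.63413852e+00, -1.18591336e-05,
        1.15521807e+00, -2.43778527e-03]), 'qd': array([ 0.00022096,  0.00106104, -0.00234931, -0.00126358,  0.00030051,
        0.00028602]), 'tau': array([ 9.31439099e-04, -5.93836999e+01, -3.34209430e+01,  6.97043329e-02,
        2.38518912e-02, -1.32350892e-04]), 'tcp_pos': array([0.28270954, 0.55683414, 0.21385818]), 'tool_rot': array([-1.61402740e-04,  2.32720717e-01,  9.72543349e-01, -6.90373827e-04]), 'force': array([0.69777881, 0.05539019, 0.74738739]), 'ft_torque': array([ 0.00925023,  0.01168103, -0.04494255]), 'grip_width': 0.09187772774844993} 0.0187
top [[404.37253117   0.         319.81940301]
 [  0.         404.37253117 197.55724335]
 [  0.           0.           1.        ]] [[ 0.00802774 -0.99493773  0.1001722   0.42367231]
 [-0.99993213 -0.00714128  0.00920481 -0.03199893]
 [-0.00844285 -0.10023929 -0.99492754  1.20523092]
 [ 0.          0.          0.          1.        ]]
top card_1 0.92 [204.3, 234.0, 35.4, 24.3]
top card_1 0.85 [357.1, 233.5, 30.3, 38.4]
top card_1 0.83 [199.8, 171.4, 37.8, 34.5]
top card_1 0.66 [427.7, 255.4, 34.7, 21.7]
top card_1 0.55 [384.6, 187.2, 32.5, 30.6]
top card_1 0.55 [150.9, 217.8, 36.5, 36.1]
top tray 0.63 [272.1, 148.0, 58.9, 87.9]
side [[374.49977423   0.         319.38807029]
 [  0.         374.49977423 199.83599895]
 [  0.           0.           1.        ]] [[ 0.99694584 -0.04698279  0.06238276  0.46881141]
 [-0.07521113 -0.36250323  0.92894278 -1.29466738]
 [-0.02103037 -0.93079752 -0.36492972  0.51901898]
 [ 0.          0.          0.          1.        ]]
side card_1 0.86 [299.3, 226.9, 37.7, 13.6]
side card_1 0.75 [254.3, 217.9, 33.2, 8.5]
side card_1 0.64 [307.8, 171.6, 20.7, 13.2]
side card_1 0.59 [270.1, 176.6, 17.4, 9.1]
side card_1 0.55 [248.9, 247.5, 19.5, 20.6]
side tray 0.7 [285.5, 186.7, 62.1, 25.7]
```

Run:
```python
import cv2
p=cv2.imread("pics/top0.png");c=p[120:300,130:500]
cv2.imwrite("pics/top0c.png",cv2.resize(c,(740,360),interpolation=cv2.INTER_CUBIC))
p=cv2.imread("pics/side0.png");c=p[140:300,200:460]
cv2.imwrite("pics/side0c.png",cv2.resize(c,(780,480),interpolation=cv2.INTER_CUBIC))
```

```text
(no output)
```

View pics/top0c.png

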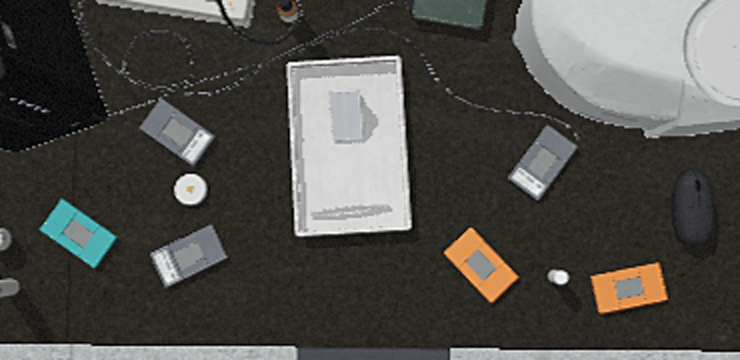

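View pics/side0c.png

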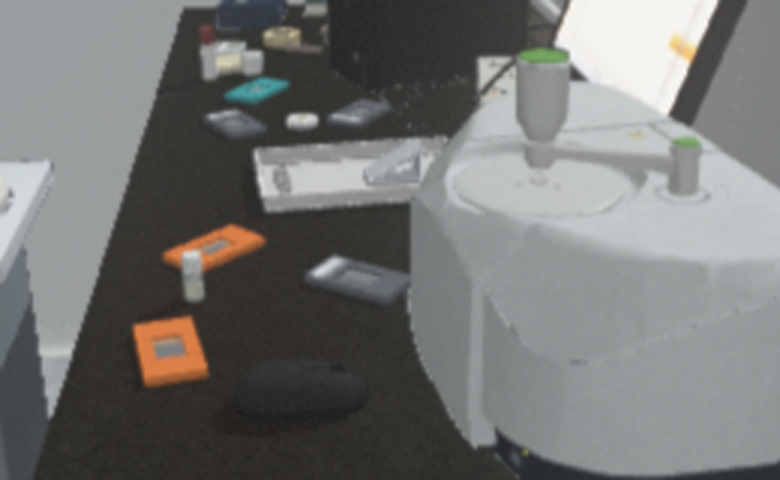

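View pics/top0.png

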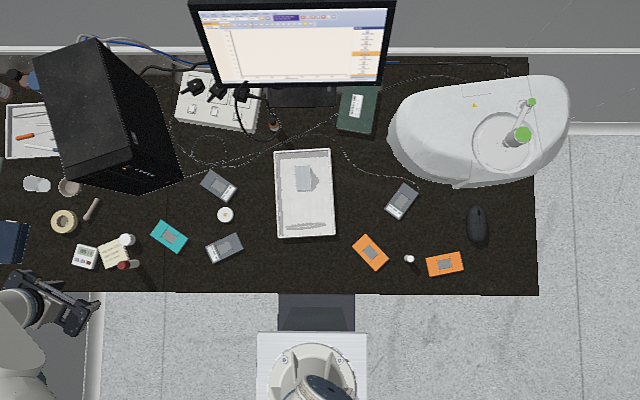

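Three grey cards at top-view px (224,248), (218,187) and (402,202). The turquoise one at (169,237) and the orange ones at (370,252) and (445,264) are look-alikes, so I'll leave them. The tray is at (303,193). Next I'll measure poses.

```bash
cat > h.py <<'E'
from workcell import bot
import cv2,numpy as np
from scipy.spatial.transform import Rotation as R
def toworld(px,z,K,T):
    px=np.atleast_2d(px).astype(float)
    r=np.c_[(px-K[[0,1],[2,2]])/K[[0,1],[0,1]],np.ones(len(px))]@T[:3,:3].T
    t=(z-T[2,3])/r[:,2]
    return T[:3,3]+r*t[:,None]
def rect(mask,z,K,T):
    cs,_=cv2.findContours(mask.astype(np.uint8),cv2.RETR_EXTERNAL,cv2.CHAIN_APPROX_NONE)
    c=max(cs,key=cv2.contourArea)[:,0,:]
    w=toworld(c,z,K,T)[:,:2]
    (cx,cy),(a,b),ang=cv2.minAreaRect((w*1000).astype(np.float32))
    if a<b: a,b,ang=b,a,ang+90
    return np.array([cx,cy])/1000,a,b,(ang+90)%180-90
def tool(s): return R.from_quat(np.r_[s["tool_rot"][1:],s["tool_rot"][0]])
def delta(tgt,Rt):
    s=bot.read_state();Rc=tool(s)
    d=Rc.inv().apply(np.array(tgt)-s["tcp_pos"]);v=(Rc.inv()*Rt).as_rotvec()
    n=max(np.linalg.norm(d)/.05,np.degrees(np.linalg.norm(v))/8.59)
    print("d",d.round(4),"rv",v.round(4),"rows",n.round(1));return d,v
def orient(yaw,tilt=0):
    # yaw: world direction angle (deg) of tool x axis (card length); tool z down, then tilt deg so fingers point towards +x
    x=np.array([np.cos(np.radians(yaw)),np.sin(np.radians(yaw)),0]);z=np.array([0,0,-1.]);y=np.cross(z,x)
    return R.from_matrix(np.c_[x,y,z])*R.from_rotvec([0,np.radians(tilt),0])
E
python3 - <<'E'
from h import *
s=bot.read_state();print(tool(s).as_matrix().round(2))
c=bot.get_calibration("top");K,T=c["mtx"],c["cam_to_world"]
f=np.load("top0.npz")
p,d=bot.snapshot("top")
for r in bot.masks_of("top","card_1"):
    print(r["rect"],rect(r["mask"],.009,K,T),"color",np.median(p[r["mask"]],0))
for n in("puck","vial","beaker","dropper","tweezers","pc_mouse","rest","tray"):
    r=bot.place_of("top",n)
    print(n,[(q["confidence"],toworld(q["location"],0,K,T)[0].round(3)) for q in r[:2]])
r=bot.masks_of("top","tray")
print(r[0]["confidence"],rect(r[0]["mask"],.02,K,T))
# depth height map of tray area
v,u=np.mgrid[0:400,0:640];X=np.stack([(u-K[0,2])/K[0,0]*d,(v-K[1,2])/K[1,1]*d,d],-1)@T[:3,:3].T+T[:3,3]
h=X[...,2]
print((h[145:240:4,268:340:4]*1000).round().astype(int))
E
```

```text
[[-0.89  0.45 -0.  ]
 [ 0.45  0.89 -0.  ]
 [ 0.   -0.   -1.  ]]
[150.3, 223.9, 36.2, 27.9] (array([0.42583743, 0.42486359]), 96.83204650878906, 56.22224044799805, 54.467159271240234) color [ 78. 175. 177.]
[200.6, 169.9, 38.2, 35.1] (array([0.57756586, 0.28392532]), 101.58277130126953, 54.630462646484375, 55.84819793701172) color [120. 124. 131.]
[385.4, 185.1, 33.2, 32.8] (array([ 0.53620288, -0.2592688 ]), 99.54178619384766, 57.58624267578125, -37.092185974121094) color [121. 125. 132.]
[425.7, 252.7, 39.1, 23.0] (array([ 0.35353271, -0.38409344]), 102.12186431884766, 56.292686462402344, -78.347900390625) color [223. 146.  80.]
[356.2, 234.3, 31.5, 36.7] (array([ 0.38412466, -0.16698355]), 100.67488861083984, 54.096431732177734, 45.232215881347656) color [226. 150.  83.]
[206.7, 236.5, 36.2, 26.9] (array([0.39489307, 0.26040076]), 100.552490234375, 54.20396423339844, -62.85838508605957) color [122. 127. 134.]
puck [(0.46, array([0.487, 0.263, 0.   ]))]
vial [(0.43, array([ 0.37 , -0.274,  0.   ])), (0.28, array([0.615, 0.329, 0.   ]))]
beaker [(0.39, array([0.542, 0.252, 0.   ]))]

[... 1910 characters left out ...]
3    1    1
     0   -6   23    4]
 [  -3   -4   22   -1   -2    2   -1   -2    3    1   -3    5    1    4
     4    6   23   -2]
 [  -1   -1   17    7    2   -1    2    3    2    5    2    2   -1   -2
    -3   -2   18   -1]
 [  -4    0   -3    2    3   -1    2   -1    1    0    4    2    2    3
     4   -1   25    0]
 [   0    0   -5    0    0    4    0    0   -3    2    1    3    0    4
     1    2    8    0]
 [  -2   -3   -3   -1   -1    2    6    4    1    5    7    7    3    3
    -1   -3    2   -8]
 [   1   -3   -3    1    1   -2   -3    4    4    0    6    3    2    1
    20   19   24    3]
 [  -5   -2    1   26   19   -4   -3   -6    1    0   -1    0   -1    1
     0    0   -9   -1]]
```

Run:
```python
from h import *
delta([.395,.260,.20],orient(117.1))
```

```text
d [-0.2345 -0.2144  0.0146] rv [1.00e-04 0.00e+00 6.28e-01] rows 6.4
```

Call:
{"op": "jog_arm", "data": {"rows": [1,-0.234,-0.214,0.014,0,0,0.628,1,-0.234,-0.214,0.014,0,0,0.628,1,-0.234,-0.214,0.014,0,0,0.628,1,-0.234,-0.214,0.014,0,0,0.628,1,-0.234,-0.214,0.014,0,0,0.628,1,-0.234,-0.214,0.014,0,0,0.628,1,-0.234,-0.214,0.014,0,0,0.628,1,-0.234,-0.214,0.014,0,0,0.628], "force": 10}}

```text
time_s: 1.65
tcp_pos: [0.3953, 0.2584, 0.2007]
tool_rot: [0.0, 0.523, 0.852, -0.0]
force: [-0.9, 0.1, -0.7]
grip_width: 0.0918
```

```bash
cat >> h.py <<'E'
def wrist(tag):
    c=bot.get_calibration("wrist");p,d=bot.snapshot("wrist")
    cv2.imwrite(f"pics/{tag}.png",p[:,:,::-1]);return p,d,c["mtx"],c["cam_to_world"]
E
python3 - <<'E'
from h import *
p,d,K,T=wrist("w1");s=bot.read_state();print(s["tcp_pos"],tool(s).as_matrix().round(3));print(T.round(3),K.round(1))
for r in bot.masks_of("wrist","card_1"):
    print(r["confidence"],r["rect"],rect(r["mask"],.009,K,T),np.median(p[r["mask"]],0))
E
```

```text
[0.39512399 0.25988269 0.20081376] [[-0.453  0.891  0.   ]
 [ 0.891  0.453  0.   ]
 [ 0.     0.    -1.   ]]
[[ 0.891  0.437  0.124  0.36 ]
 [ 0.454 -0.857 -0.244  0.328]
 [ 0.     0.274 -0.962  0.37 ]
 [ 0.     0.     0.     1.   ]] [[340.3   0.  317.7]
 [  0.  340.3 201.1]
 [  0.    0.    1. ]]
0.93 [293.8, 125.6, 47.3, 92.0] (array([0.39249789, 0.2627916 ]), 98.90574645996094, 54.79969024658203, -62.861328125) [127. 130. 137.]
0.79 [362.0, 0.0, 119.4, 89.1] (array([0.42310855, 0.42637469]), 101.10730743408203, 55.12528991699219, 56.32288360595703) [ 86. 179. 181.]
0.75 [417.4, 186.1, 101.6, 74.7] (array([0.5733421, 0.2871814]), 101.75376892089844, 59.69337463378906, 55.40584945678711) [124. 127. 134.]
0.47 [266.2, 322.6, 33.5, 73.7] (array([ 0.46908405, -0.00388664]), 54.089839935302734, 4.183740615844727, 89.6421890258789) [155. 153. 153.]
```

View pics/w1.png

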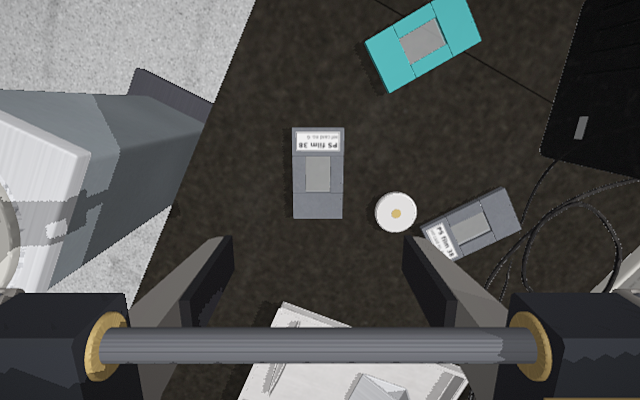

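Run:
```python
from h import *
delta([.3935,.2618,.003],orient(117.1))
```

```text
d [ 0.0015 -0.0009  0.1978] rv [ 0.0006 -0.0004 -0.0013] rows 4.0
```

Call:
{"op": "jog_arm", "data": {"rows": [0.85,0.0015,-0.001,0.05,0,0,0,0.85,0.0015,-0.001,0.1,0,0,0,0.85,0.0015,-0.001,0.15,0,0,0,0.85,0.0015,-0.001,0.18,0,0,0,0.85,0.0015,-0.001,0.19,0,0,0,0.85,0.0015,-0.001,0.195,0,0,0,0.85,0.0015,-0.001,0.198,0,0,0,0.85,0.0015,-0.001,0.198,0,0,0]}}

```text
time_s: 2.55
tcp_pos: [0.3942, 0.2626, 0.0039]
tool_rot: [0.0, 0.522, 0.853, 0.001]
force: [-0.5, 0.6, 0.1]
grip_width: 0.0779
```

Call:
{"op": "jog_arm", "data": {"rows": [0.5,0,0,0,0,0,0,0.3,0,0,0,0,0,0,0.3,0,0,0,0,0,0,0.3,0,0,0,0,0,0], "force": 10}}

```text
time_s: 2.95
tcp_pos: [0.3946, 0.2628, 0.0045]
tool_rot: [0.001, 0.522, 0.853, 0.002]
force: [-0.5, -0.4, 7.0]
grip_width: 0.0549
```

Call:
{"op": "jog_arm", "data": {"rows": [0.3,0,0,-0.03,0,0,0,0.3,0,0,-0.07,0,0,0,0.3,0,0,-0.12,0,0,0,0.3,0,0,-0.17,0,0,0,0.3,0,0,-0.2,0,0,0,0.3,0,0,-0.2,0,0,0], "force": 15}}

```text
time_s: 3.55
tcp_pos: [0.3963, 0.2638, 0.209]
tool_rot: [0.002, 0.522, 0.853, 0.005]
force: [-0.5, 0.2, -0.3]
grip_width: 0.055
```

Run:
```python
from h import *
print(bot.read_state()["grip_width"],bot.read_state()["tcp_pos"])
delta([.42,.03,.20],orient(2.7))
```

```text
0.055040807889556786 [0.39628987 0.26379136 0.20899552]
d [-0.219  -0.0852  0.0076] rv [ 0.0058 -0.0129  1.9954] rows 13.3
```

Call:
{"op": "jog_arm", "data": {"rows": [0.3,-0.219,-0.085,0.008,0.006,-0.013,1.995,0.3,-0.219,-0.085,0.008,0.006,-0.013,1.995,0.3,-0.219,-0.085,0.008,0.006,-0.013,1.995,0.3,-0.219,-0.085,0.008,0.006,-0.013,1.995,0.3,-0.219,-0.085,0.008,0.006,-0.013,1.995,0.3,-0.219,-0.085,0.008,0.006,-0.013,1.995,0.3,-0.219,-0.085,0.008,0.006,-0.013,1.995,0.3,-0.219,-0.085,0.008,0.006,-0.013,1.995]}}

```text
time_s: 4.35
tcp_pos: [0.4194, 0.0295, 0.1984]
tool_rot: [-0.0, 0.914, 0.405, -0.0]
force: [-0.1, 0.1, -0.5]
grip_width: 0.0546
```

Run:
```python
from h import *
print(bot.read_state()["joint_positions"].round(2))
delta([.42,.03,.20],orient(2.7))
```

```text
[0.07 0.05 2.06 0.   1.03 0.8 ]
d [ 0.0008  0.0001 -0.0016] rv [-1.000e-04  3.000e-04  7.879e-01] rows 5.3
```

Call:
{"op": "jog_arm", "data": {"rows": [0.3,0,0,0,0,0,0.788,0.3,0,0,0,0,0,0.788,0.3,0,0,0,0,0,0.788,0.3,0,0,0,0,0,0.788,0.3,0,0,0,0,0,0.788,0.3,0,0,0,0,0,0.788,0.3,0,0,0,0,0,0.788]}}

```text
time_s: 5.05
tcp_pos: [0.4186, 0.0294, 0.1973]
tool_rot: [0.0, 1.0, 0.023, -0.001]
force: [-0.1, 0.0, -0.5]
grip_width: 0.055
```

Run:
```python
from h import *
p,d,K,T=wrist("w2");s=bot.read_state();print(s["tcp_pos"],tool(s).as_matrix().round(3),s["grip_width"])
np.savez("w2.npz",p=p,d=d,K=K,T=T)
for k in("tray","card_1","tweezers","rest"):
  for r in bot.masks_of("wrist",k)[:2]:
    print(k,r["confidence"],r["rect"],rect(r["mask"],.022 if k=="tray" else .009,K,T))
for k in("rest_toe","tray"):
  for r in bot.place_of("wrist",k)[:2]: print(k,r["confidence"],r["location"],toworld(r["location"],0.002 if k=="rest_toe" else 0,K,T))
```

```text
[0.41871276 0.02943244 0.19751267] [[ 0.999  0.048 -0.002]
 [ 0.048 -0.999 -0.   ]
 [-0.002  0.    -1.   ]] 0.054618218337332436
tray 0.85 [235.9, 0.2, 184.8, 173.2] (array([0.50778513, 0.02573334]), 167.72654724121094, 158.84449768066406, -86.05629229545593)
card_1 0.74 [553.3, 15.1, 86.7, 118.6] (array([ 0.53387024, -0.2556075 ]), 102.28755950927734, 60.159175872802734, -36.37258529663086)
card_1 0.72 [624.2, 233.1, 14.1, 47.3] (array([ 0.34401001, -0.333556  ]), 58.53752517700195, 16.92365837097168, 17.37126350402832)
tweezers 0.7 [267.0, 132.6, 110.0, 7.4] (array([ 0.4672056 , -0.01994099]), 20.091402053833008, 4.438094139099121, -76.00153732299805)
rest 0.74 [299.1, 0.0, 51.5, 30.1] (array([0.57675073, 0.03064423]), 46.03776931762695, 23.770322799682617, -87.26659774780273)
rest_toe 0.67 [327.5, 40.0] [[0.55565498 0.02728822 0.002     ]]
rest_toe 0.34 [570.3, 114.0] [[ 0.49740677 -0.22855531  0.002     ]]
tray 0.76 [327.1, 39.8] [[0.55614528 0.02765697 0.        ]]
```

View pics/w2.png

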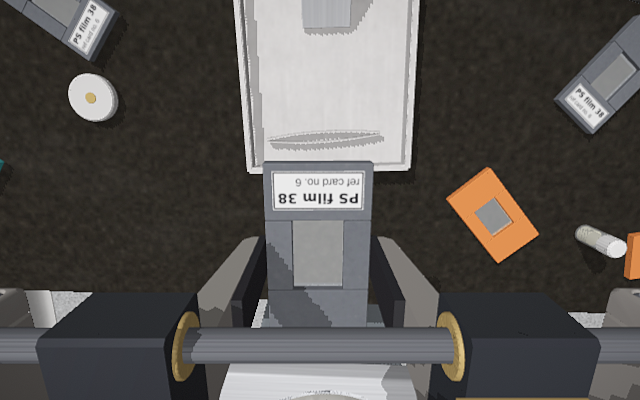

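Call:
{"op": "jog_arm", "data": {"rows": [0.3,-0.03,0,-0.03,0,0.524,0,0.3,-0.03,0,-0.03,0,0.524,0,0.3,-0.03,0,-0.03,0,0.524,0,0.3,-0.03,0,-0.03,0,0.524,0,0.3,-0.03,0,-0.03,0,0.524,0]}}

```text
time_s: 5.9
tcp_pos: [0.3862, 0.0279, 0.2266]
tool_rot: [-0.006, 0.966, 0.023, 0.258]
force: [-0.9, 0.8, -0.4]
grip_width: 0.0548
```

Run:
```python
from h import *
p,d,K,T=wrist("w3");s=bot.read_state();print(s["tcp_pos"],tool(s).as_matrix().round(3),s["grip_width"])
np.savez("w3.npz",p=p,d=d,K=K,T=T)
for k in("tray","rest"):
  for r in bot.masks_of("wrist",k)[:2]:
    print(k,r["confidence"],r["rect"],rect(r["mask"],.022 if k=="tray" else .009,K,T))
for k in("rest_toe","tray"):
  for r in bot.place_of("wrist",k)[:2]: print(k,r["confidence"],r["location"],toworld(r["location"],0.002 if k=="rest_toe" else 0,K,T))
q=cv2.resize(p[0:300,160:480,::-1],None,fx=2,fy=2,interpolation=cv2.INTER_CUBIC);cv2.imwrite("pics/w3c.png",q)
```

```text
[0.38807704 0.02802668 0.22796381] [[ 0.866  0.048  0.498]
 [ 0.042 -0.999  0.024]
 [ 0.499  0.    -0.867]] 0.05460078237723501
tray 0.6 [257.7, 42.3, 143.8, 192.3] (array([0.55565784, 0.02918591]), 259.3898620605469, 168.79571533203125, 3.9513964653015137)
tray 0.56 [509.4, 120.6, 78.4, 83.5] (array([ 0.52736633, -0.24643295]), 101.05679321289062, 55.421302795410156, -36.32050704956055)
rest 0.64 [261.0, 158.9, 112.1, 169.0] (array([0.42190921, 0.03205359]), 198.41879272460938, 139.43284606933594, 2.19846510887146)
rest 0.57 [303.3, 64.2, 39.4, 65.1] (array([0.61095801, 0.03287969]), 95.9219970703125, 48.82326889038086, 2.830526113510132)
rest_toe 0.66 [329.5, 138.2] [[0.55524016 0.02193166 0.002     ]]
rest_toe 0.29 [317.6, 249.7] [[0.4100883  0.03023936 0.002     ]]
tray 0.71 [328.7, 137.2] [[0.55751684 0.02300795 0.        ]]
```

View pics/w3c.png

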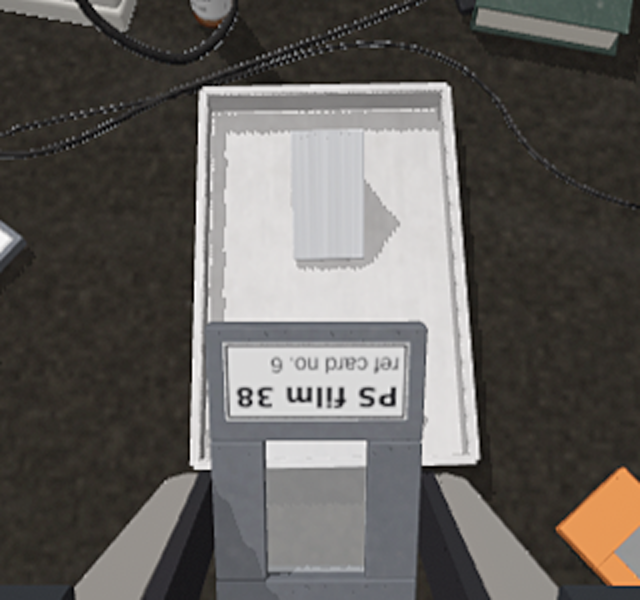

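Run:
```python
from h import *
f=np.load("w3.npz");K,T=f["K"],f["T"]
c=toworld([[259.5,43.5],[386,42],[255.5,233],[399.5,231.5]],.022,K,T);print("rim",c.round(4),"centre",c.mean(0))
print(np.linalg.norm(c[0]-c[1]),np.linalg.norm(c[2]-c[3]),np.linalg.norm(c[0]-c[2]),np.linalg.norm(c[1]-c[3]))
print("ang",[np.degrees(np.arctan2(*(c[a]-c[b])[[1,0]])) for a,b in((0,2),(1,3))],[np.degrees(np.arctan2(*(c[a]-c[b])[[1,0]]))-90 for a,b in((0,1),(2,3))])
print("restlow",toworld([[308,130.5],[342,129]],.007,K,T).round(4))
print("resttop",toworld([[305.5,65],[341,64.5]],.046,K,T).round(4))
# card end in hand
s=bot.read_state()
f=np.load("w2.npz");K,T=f["K"],f["T"]
print("card far end, w2", toworld([[264,161],[372,161]],.2025,K,T).round(4),"tcp .4187,.0294")
g=np.load("top0.npz");c=bot.get_calibration("top");p=g["p"][140:250,260:350]
cv2.imwrite("pics/trayt.png",cv2.resize(p[:,:,::-1],None,fx=5,fy=5,interpolation=cv2.INTER_CUBIC))
```

```text
rim [[ 0.6782  0.1213  0.022 ]
 [ 0.6888 -0.0476  0.022 ]
 [ 0.4236  0.1027  0.022 ]
 [ 0.4336 -0.0634  0.022 ]] centre [0.55607293 0.02826228 0.022     ]
0.16922086710727088 0.16642580233956702 0.2551998613437653 0.25570560493223454
ang [np.float64(4.1788276822063), np.float64(3.5512377592994704)] [np.float64(3.61653749402862), np.float64(3.438250092806456)]
restlow [[0.5623 0.0502 0.007 ]
 [0.5666 0.0064 0.007 ]]
resttop [[0.6311 0.0561 0.046 ]
 [0.634  0.0124 0.046 ]]
card far end, w2 [[0.4674 0.0587 0.2025]
 [0.47   0.0063 0.2025]] tcp .4187,.0294
```

View pics/trayt.png

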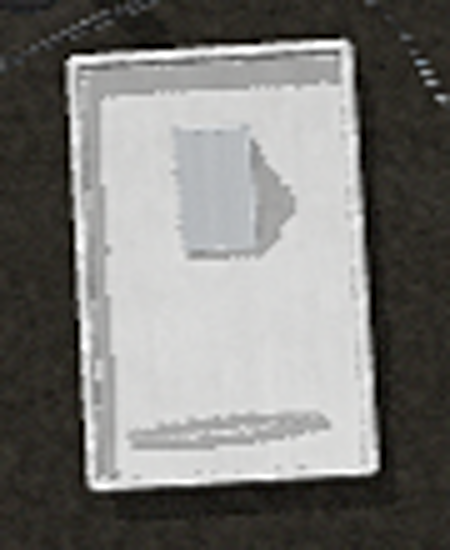

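```bash
cat >> h.py <<'E'
TO=np.array([.556,.0283]);TY=3.8
def place(y,delta_,above,z=.027,tilt=30.):
    """tcp world target for card origin at tray y, tips delta_ above underside, lifted 'above' along normal; z= card origin z at y"""
    t=np.radians(tilt);n=np.array([-np.sin(t),0,np.cos(t)])
    q=np.array([y,0,z])+n*(delta_+above);u=np.array([np.cos(np.radians(TY)),np.sin(np.radians(TY))])
    return np.r_[TO+q[0]*u,q[2]]
E
python3 - <<'E'
from h import *
print(place(.043,.0045,.07));delta(place(.043,.0045,.07),orient(TY,30))
E
```

```text
[0.56173736 0.02868107 0.09151889]
d [0.0792 0.0076 0.2046] rv [ 0.0093  0.0006 -0.0162] rows 4.4
```

Call:
{"op": "jog_arm", "data": {"rows": [0.3,0.079,0.0075,0.2045,0.009,0,-0.016,0.3,0.079,0.0075,0.2045,0.009,0,-0.016,0.3,0.079,0.0075,0.2045,0.009,0,-0.016,0.3,0.079,0.0075,0.2045,0.009,0,-0.016,0.3,0.079,0.0075,0.2045,0.009,0,-0.016,0.3,0.079,0.0075,0.2045,0.009,0,-0.016,0.3,0.079,0.0075,0.2045,0.009,0,-0.016]}}

```text
time_s: 6.85
tcp_pos: [0.5613, 0.0288, 0.0905]
tool_rot: [-0.008, 0.966, 0.032, 0.257]
force: [-0.1, 0.0, -1.1]
grip_width: 0.0547
```

Run:
```python
from h import *
p,d,K,T=wrist("w4");s=bot.read_state();print(s["tcp_pos"],s["grip_width"],s["force"],s["ft_torque"])
delta(place(.043,.0045,.002),orient(TY,30))
q,_=bot.snapshot("side");cv2.imwrite("pics/s4.png",cv2.resize(q[150:260,240:400,::-1],None,fx=4.5,fy=4.5,interpolation=cv2.INTER_CUBIC))
```

```text
[0.56117258 0.02881608 0.09139345] 0.05446287396663595 [-0.31735802 -0.06047342  0.24218501] [-0.01764093  0.44202885 -0.00331725]
d [0.0007 0.0002 0.0682] rv [ 0.0002  0.0019 -0.0002] rows 1.4
```

View pics/w4.png

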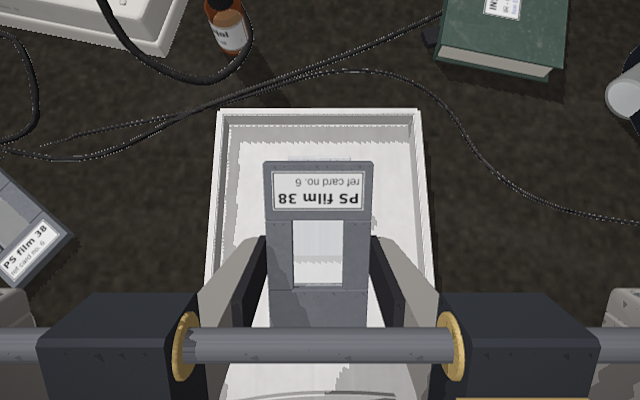

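View pics/s4.png

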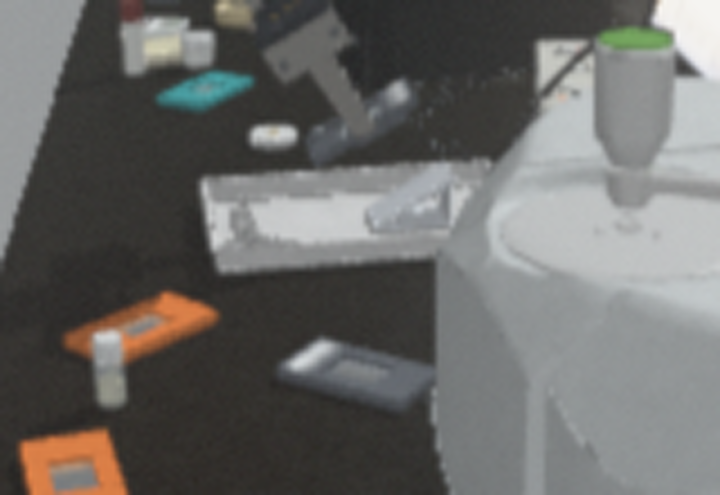

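Call:
{"op": "jog_arm", "data": {"rows": [0.3,0.0007,0,0.03,0,0,0,0.3,0.0007,0,0.05,0,0,0,0.3,0.0007,0,0.06,0,0,0,0.3,0.0007,0,0.065,0,0,0,0.3,0.0007,0,0.068,0,0,0,0.3,0.0007,0,0.069,0,0,0,0.3,0.0007,0,0.069,0,0,0]}}

```text
time_s: 7.65
tcp_pos: [0.5989, 0.0333, 0.0405]
tool_rot: [-0.006, 0.967, 0.031, 0.253]
force: [-0.2, 0.4, 0.5]
grip_width: 0.0547
```

Run:
```python
from h import *
s=bot.read_state();print(s["tcp_pos"],s["grip_width"],s["force"],s["ft_torque"])
delta(place(.043,.0045,.0),orient(TY,30))
q,_=bot.snapshot("side");cv2.imwrite("pics/s5.png",cv2.resize(q[150:260,240:400,::-1],None,fx=4.5,fy=4.5,interpolation=cv2.INTER_CUBIC))
```

```text
[0.5988652  0.03330327 0.04050498] 0.054686106005821175 [-0.2117265   0.3748646   0.49653611] [-0.03092861  0.38148735  0.0014254 ]
d [-0.0068  0.0021  0.0072] rv [0.0057 0.011  0.0001] rows 0.2
```

View pics/s5.png

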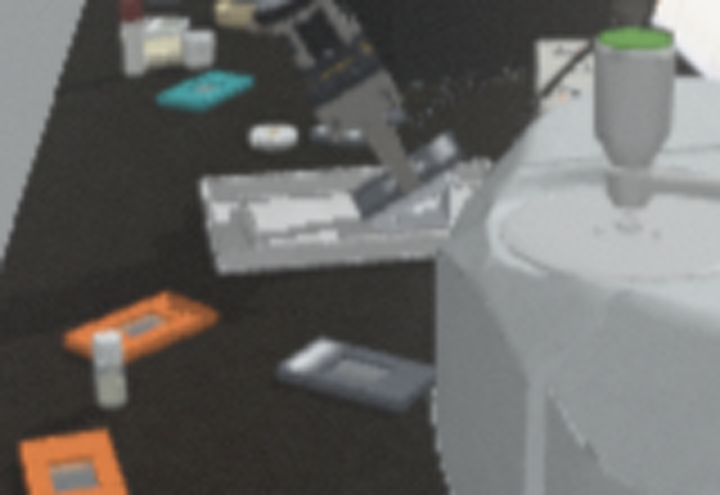

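Call:
{"op": "jog_arm", "data": {"rows": [0.3,-0.007,0.002,0.002,0.006,0.011,0,0.3,-0.007,0.002,0.004,0.006,0.011,0,0.3,-0.007,0.002,0.005,0.006,0.011,0,0.3,-0.007,0.002,0.005,0.006,0.011,0]}}

```text
time_s: 8.1
tcp_pos: [0.5982, 0.0333, 0.0409]
tool_rot: [-0.006, 0.967, 0.032, 0.254]
force: [-0.1, 0.4, 0.0]
grip_width: 0.0548
```

Run:
```python
from h import *
s=bot.read_state();print(s["tcp_pos"],s["grip_width"],s["force"],s["ft_torque"],s["qd"].round(3),s["joint_positions"].round(3))
delta(place(.043,.0045,.0),orient(TY,30))
```

```text
[0.59820461 0.0333005  0.04087298] 0.0548268197330648 [-0.11932324  0.37023649  0.03570822] [-0.01000758  0.39066822 -0.00168454] [ 0.001  0.     0.003  0.381  0.001 -0.383] [5.200e-02 4.180e-01 2.209e+00 8.260e-01 2.000e-03 7.320e-01]
d [-0.0064  0.0021  0.0079] rv [0.0056 0.0107 0.0003] rows 0.2
```

Run:
```python
from h import *
print(place(.043,.0045,.0005,.028,28.3))
delta(place(.043,.0045,.0005,.028,28.3),orient(TY,28.3))
```

```text
[0.59654023 0.03099268 0.03240239]
d [-0.0057  0.0022  0.0065] rv [ 0.0056 -0.019   0.0002] rows 0.2
```

Call:
{"op": "jog_arm", "data": {"rows": [0.3,-0.003,0.002,0.001,0.006,-0.02,0,0.3,-0.0055,0.002,0.004,0.006,-0.02,0,0.3,-0.0055,0.002,0.006,0.006,-0.02,0,0.3,-0.0055,0.002,0.0065,0.006,-0.02,0,0.3,-0.0055,0.002,0.0065,0.006,-0.02,0]}}

```text
time_s: 8.6
tcp_pos: [0.5969, 0.0313, 0.0335]
tool_rot: [-0.008, 0.969, 0.032, 0.244]
force: [0.2, 0.3, 0.0]
grip_width: 0.0545
```

Run:
```python
from h import *
s=bot.read_state();print(s["tcp_pos"],s["grip_width"],s["force"],s["ft_torque"],s["qd"].round(3),s["joint_positions"].round(3))
delta(place(.043,.0045,.0005,.028,28.3),orient(TY,28.3))
```

```text
[0.59686723 0.0312667  0.03350818] 0.0544624588779526 [0.20447196 0.31730485 0.04803056] [0.01113032 0.37753037 0.04154759] [ 0.001  0.008 -0.001 -0.028 -0.001  0.029] [0.043 0.431 2.201 0.674 0.019 0.877]
d [-0.0008  0.0003  0.0008] rv [-0.0006 -0.0003 -0.0001] rows 0.0
```

Call:
{"op": "jog_arm", "data": {"rows": [0.3,-0.0015,0,0.001,0,0,0,0.3,-0.0015,0,0.002,0,0,0,0.3,-0.0015,0,0.002,0,0,0]}}

```text
time_s: 8.9
tcp_pos: [0.5965, 0.0314, 0.0315]
tool_rot: [-0.009, 0.969, 0.032, 0.245]
force: [-0.2, 0.6, -0.3]
grip_width: 0.0545
```

Run:
```python
from h import *
p,d,K,T=wrist("w6");
s=bot.read_state();print(s["tcp_pos"],s["grip_width"],s["force"],s["ft_torque"],s["joint_positions"].round(3))
delta(place(.043,.0045,.0,.028,28.3),orient(TY,28.3))
q,_=bot.snapshot("side");cv2.imwrite("pics/s6.png",cv2.resize(q[170:230,260:360,::-1],None,fx=7,fy=7,interpolation=cv2.INTER_CUBIC))
```

```text
[0.59652294 0.03137061 0.03145852] 0.054700695547471 [ 0.04095663 -0.14393861 -0.01137259] [-0.0180792   0.4026107   0.01959774] [0.043 0.436 2.203 0.962 0.014 0.589]
d [ 0.0004  0.0004 -0.0003] rv [-0.0008 -0.0008 -0.0004] rows 0.0
```

View pics/s6.png

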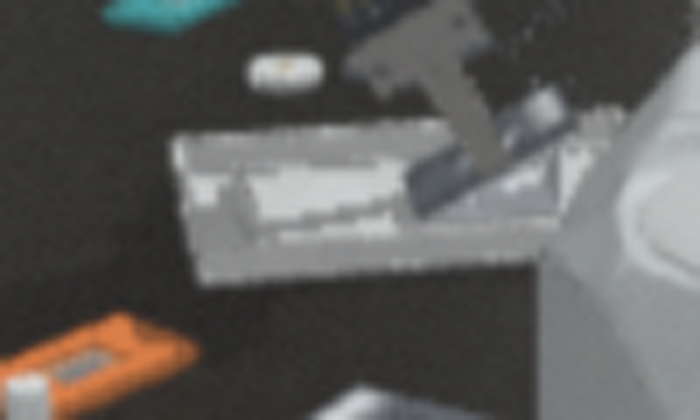

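View pics/w6.png

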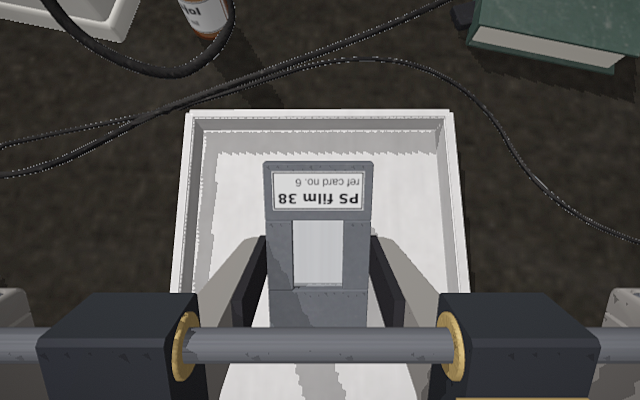

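Call:
{"op": "jog_arm", "data": {"rows": [0.3,-0.001,0,0.0015,0,0,0,0.3,-0.001,0,0.0015,0,0,0]}}

```text
time_s: 9.2
tcp_pos: [0.5967, 0.0314, 0.0301]
tool_rot: [-0.008, 0.969, 0.032, 0.245]
force: [-2.6, 0.1, 5.3]
grip_width: 0.0544
```

Call:
{"op": "jog_arm", "data": {"rows": [0.3,-0.001,0,0.0015,0,0,0,0.3,-0.001,0,0.0015,0,0,0]}}

```text
time_s: 9.4
tcp_pos: [0.597, 0.0314, 0.0295]
tool_rot: [-0.008, 0.969, 0.032, 0.246]
force: [-10.1, -0.8, 18.1]
grip_width: 0.0545
```

Call:
{"op": "jog_arm", "data": {"rows": [0.3,0.0,0,-0.001,0,0,0,0.62,0,0,-0.001,0,0,0,0.7,0,0,-0.001,0,0,0,0.8,0,0,-0.001,0,0,0,0.8,0,0,-0.001,0,0,0]}}

```text
time_s: 9.9
tcp_pos: [0.5964, 0.0314, 0.0303]
tool_rot: [-0.008, 0.969, 0.033, 0.246]
force: [0.3, -0.2, -0.6]
grip_width: 0.0734
```

Call:
{"op": "jog_arm", "data": {"rows": [0.8,0,0,-0.02,0,0,0,0.8,0,0,-0.05,0,0,0,0.8,0,0,-0.09,0,0,0,0.8,0,0,-0.12,0,0,0,0.8,0,0,-0.12,0,0,0]}}

```text
time_s: 10.4
tcp_pos: [0.5701, 0.0456, 0.0853]
tool_rot: [-0.027, 0.967, 0.038, 0.249]
force: [-0.4, 0.6, 0.5]
grip_width: 0.0736
```

Run:
```python
from h import *
p,d,K,T=wrist("w7");np.savez("w7.npz",p=p,d=d,K=K,T=T)
s=bot.read_state();print(s["time_s"],s["tcp_pos"],s["grip_width"],s["joint_positions"].round(3))
q,_=bot.snapshot("side");cv2.imwrite("pics/s7.png",cv2.resize(q[170:230,260:360,::-1],None,fx=7,fy=7,interpolation=cv2.INTER_CUBIC))
```

```text
10.45 [0.56983643 0.04536488 0.08722343] 0.07379992317967846 [0.047 0.286 2.241 0.409 0.118 1.145]
```

View pics/s7.png

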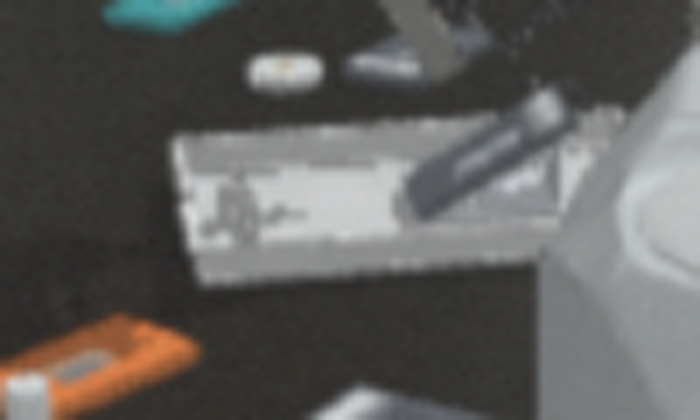

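View pics/w7.png

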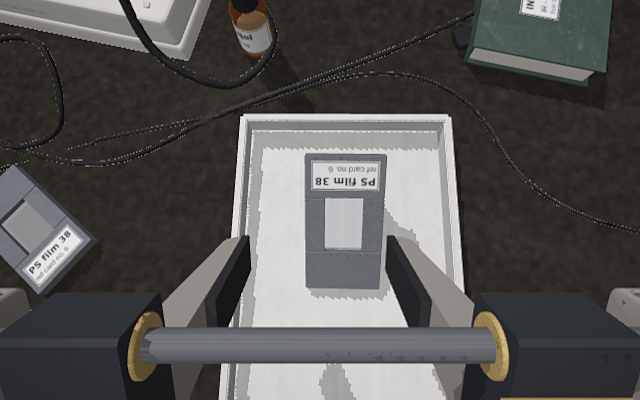

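```bash
cat >> h.py <<'E'
def traycoord(w):
    a=np.radians(TY);u=np.array([np.cos(a),np.sin(a)]);v=np.array([np.sin(a),-np.cos(a)])
    q=np.asarray(w)[:,:2]-TO;return np.c_[q@v,q@u].round(4)
E
python3 - <<'E'
from h import *
f=np.load("w7.npz");K,T=f["K"],f["T"]
print(traycoord(toworld([[305,154],[386,154]],.0598,K,T)),traycoord(toworld([[306,289],[382,289]],.0098,K,T)))
# plane fit by depth over the card
d=f["d"];v,u=np.mgrid[0:400,0:640];X=np.stack([(u-K[0,2])/K[0,0]*d,(v-K[1,2])/K[1,1]*d,d],-1)@T[:3,:3].T+T[:3,3]
m=np.zeros(d.shape,bool);m[256:286,312:378]=1;m[160:250,310:322]=1;m[160:250,368:378]=1
P=X[m];t=traycoord(P);A=np.c_[t,np.ones(len(t))];print(np.linalg.lstsq(A,P[:,2],rcond=None)[0])
E
```

```text
[[-0.028   0.0807]
 [ 0.025   0.0812]] [[-0.028  -0.0069]
 [ 0.0282 -0.0055]]
[-0.0266481   0.53015796  0.01410122]
```

Run:
```python
from h import *
c=bot.get_calibration("top");K,T=c["mtx"],c["cam_to_world"]
d=np.load("top0.npz")["d"]
v,u=np.mgrid[0:400,0:640];X=np.stack([(u-K[0,2])/K[0,0]*d,(v-K[1,2])/K[1,1]*d,d],-1)@T[:3,:3].T+T[:3,3]
P=X[(d>0)&(X[...,2]>.06)&(X[...,2]<1)&(X[...,0]>.45)&(X[...,0]<.75)&(X[...,1]>.2)&(X[...,1]<.6)]
for a in np.arange(.46,.75,.03):
    m=abs(P[:,0]-a)<.015
    if m.any(): print(round(a,2),P[m][:,1].min().round(3),P[m][:,2].max().round(2))
P=X[(d>0)&(X[...,2]>.06)&(X[...,0]>.35)&(X[...,0]<.75)&(X[...,1]<-.15)&(X[...,1]>-.5)]
for a in np.arange(.40,.75,.03):
    m=abs(P[:,0]-a)<.015
    if m.any(): print(round(a,2),P[m][:,1].max().round(3),P[m][:,2].max().round(2))
```

```text
0.55 0.463 0.34
0.58 0.389 0.34
0.61 0.386 0.34
0.64 0.396 0.34
0.67 0.406 0.34
0.7 0.418 0.34
0.73 0.429 0.34
0.58 -0.32 0.2
0.61 -0.269 0.2
0.64 -0.242 0.3
0.67 -0.224 0.3
0.7 -0.216 0.23
0.73 -0.215 0.21
```

Run:
```python
from h import *
delta([.57,.06,.2],orient(20,10))
```

```text
d [ 0.0554 -0.0178 -0.0982] rv [ 0.0578 -0.3365 -0.2567] rows 2.8
```

Call:
{"op": "jog_arm", "data": {"rows": [0.85,0.055,-0.018,-0.098,0.058,-0.337,-0.257,0.85,0.055,-0.018,-0.098,0.058,-0.337,-0.257,0.85,0.055,-0.018,-0.098,0.058,-0.337,-0.257,0.85,0.055,-0.018,-0.098,0.058,-0.337,-0.257]}}

```text
time_s: 10.9
tcp_pos: [0.5729, 0.0625, 0.2046]
tool_rot: [-0.018, 0.98, 0.176, 0.088]
force: [0.3, -0.2, -0.6]
grip_width: 0.0779
```

Run:
```python
from h import *
print(bot.read_state()["joint_positions"].round(2))
delta([.56,.265,.2],orient(55.8,15))
```

```text
[0.07 0.2  1.88 0.07 0.89 1.25]
d [ 0.0566 -0.1942  0.0156] rv [ 0.1321  0.0783 -0.6036] rows 4.2
```

Call:
{"op": "jog_arm", "data": {"rows": [0.85,0.057,-0.194,0.016,0.132,0.078,-0.604,0.85,0.057,-0.194,0.016,0.132,0.078,-0.604,0.85,0.057,-0.194,0.016,0.132,0.078,-0.604,0.85,0.057,-0.194,0.016,0.132,0.078,-0.604,0.85,0.057,-0.194,0.016,0.132,0.078,-0.604,0.85,0.057,-0.194,0.016,0.132,0.078,-0.604,0.85,0.057,-0.194,0.016,0.132,0.078,-0.604]}}

```text
time_s: 11.6
tcp_pos: [0.5602, 0.2657, 0.199]
tool_rot: [-0.062, 0.876, 0.464, 0.115]
force: [0.2, 0.7, -0.2]
grip_width: 0.0783
```

Run:
```python
from h import *
p,d,K,T=wrist("w8");s=bot.read_state();print(s["tcp_pos"],s["joint_positions"].round(2))
for r in bot.masks_of("wrist","card_1"):
    print(r["confidence"],r["rect"],rect(r["mask"],.009,K,T),np.median(p[r["mask"]],0))
```

```text
[0.56034936 0.26508637 0.19919802] [0.35 0.25 1.84 0.21 0.84 0.83]
0.87 [418.9, 372.8, 32.4, 24.6] (array([0.56258813, 0.04164133]), 31.77607536315918, 30.709577560424805, -15.349563598632812) [ 97. 100. 105.]
0.81 [110.4, 125.6, 54.4, 90.4] (array([0.42475851, 0.4256171 ]), 99.92208862304688, 58.294944763183594, 55.909236907958984) [ 85. 180. 182.]
0.56 [293.3, 154.0, 53.0, 91.9] (array([0.57555591, 0.28585748]), 98.94355773925781, 53.923736572265625, 55.92452621459961) [129. 132. 139.]
```

View pics/w8.png

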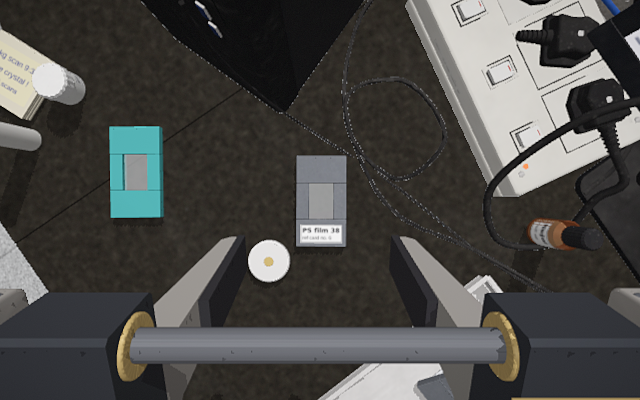

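Run:
```python
import cv2
p=cv2.imread("pics/w8.png")[140:280,240:430];cv2.imwrite("pics/w8c.png",cv2.resize(p,None,fx=4,fy=4,interpolation=cv2.INTER_CUBIC))
```

```text
(no output)
```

View pics/w8c.png

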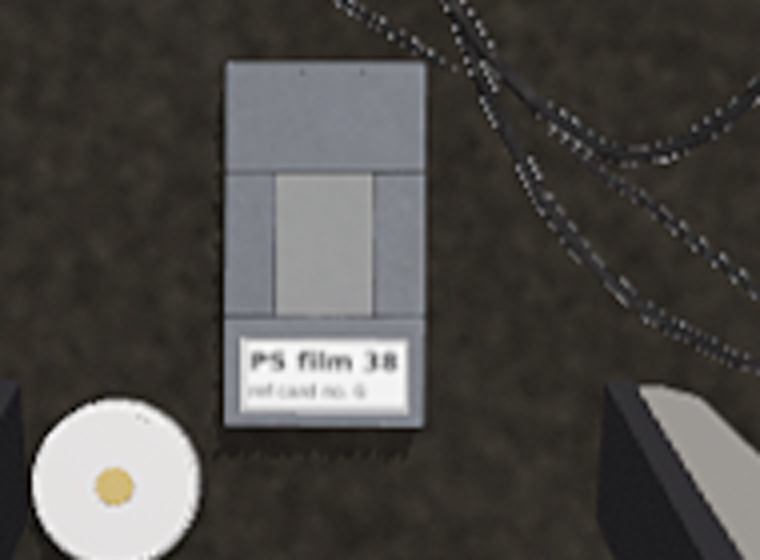

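Run:
```python
from h import *
x=np.array([np.cos(np.radians(55.9)),np.sin(np.radians(55.9))])
c=np.array([.5758,.2857])-.013*x
Rt=orient(55.9,15);z=Rt.as_matrix()[:,2]
t=np.r_[c,.0040]
print("pre");delta(t-.04*z,Rt)
print("fin");delta(t,Rt)
```

```text
pre
d [-0.0381  0.0011  0.1521] rv [-0.0008 -0.0004 -0.0024] rows 3.1
fin
d [-0.0381  0.0011  0.1921] rv [-0.0008 -0.0004 -0.0024] rows 3.9
```

Call:
{"op": "jog_arm", "data": {"rows": [0.74,-0.038,0.001,0.05,0,0,-0.002,0.72,-0.038,0.001,0.1,0,0,-0.002,0.72,-0.038,0.001,0.14,0,0,-0.002,0.72,-0.038,0.001,0.165,0,0,-0.002,0.72,-0.038,0.001,0.18,0,0,-0.002,0.72,-0.038,0.001,0.187,0,0,-0.002,0.72,-0.038,0.001,0.187,0,0,-0.002]}}

```text
time_s: 12.4
tcp_pos: [0.5681, 0.2739, 0.009]
tool_rot: [-0.062, 0.876, 0.464, 0.115]
force: [-1.2, -0.2, -0.2]
grip_width: 0.0665
```

Run:
```python
from h import *
x=np.array([np.cos(np.radians(55.9)),np.sin(np.radians(55.9))])
c=np.array([.5758,.2857])-.013*x
s=bot.read_state();print(s["tcp_pos"],s["force"])
delta(np.r_[c,.0040],orient(55.9,15))
```

```text
[0.56805551 0.27391872 0.0090446 ] [-1.1846137  -0.230593   -0.16955972]
d [-0.0002 -0.0002  0.0052] rv [-0.0008 -0.0006 -0.0009] rows 0.1
```

Call:
{"op": "jog_arm", "data": {"rows": [0.72,0,0,0.003,0,0,0,0.72,0,0,0.005,0,0,0,0.4,0,0,0.005,0,0,0,0.3,0,0,0.005,0,0,0,0.3,0,0,0.005,0,0,0,0.3,0,0,0.005,0,0,0], "force": 15}}

```text
time_s: 13.0
tcp_pos: [0.5691, 0.2751, 0.0049]
tool_rot: [-0.062, 0.876, 0.464, 0.116]
force: [-1.6, -1.9, 6.7]
grip_width: 0.0546
```

Call:
{"op": "jog_arm", "data": {"rows": [0.3,0,0,-0.02,0,0,0,0.3,0,0,-0.06,0,0,0,0.3,0,0,-0.1,0,0,0,0.3,0,0,-0.15,0,0,0,0.3,0,0,-0.18,0,0,0,0.3,0,0,-0.18,0,0,0]}}

```text
time_s: 13.6
tcp_pos: [0.545, 0.2364, 0.1836]
tool_rot: [-0.061, 0.876, 0.464, 0.119]
force: [0.6, 0.0, 0.1]
grip_width: 0.0544
```

Run:
```python
from h import *
p,d,K,T=wrist("w9");np.savez("w9.npz",p=p,d=d,K=K,T=T);s=bot.read_state();print(s["tcp_pos"],s["joint_positions"].round(2),s["grip_width"])
np.savez("w9s.npz",tcp=s["tcp_pos"],R=tool(s).as_matrix())
delta([.46,.03,.25],orient(119,-2))
```

```text
[0.54403357 0.23637017 0.18111899] [0.31 0.24 1.91 0.23 0.79 0.76] 0.054456661392523524
d [-0.1921  0.0465 -0.1238] rv [ 0.1299 -0.2691 -1.0986] rows 7.6
```

View pics/w9.png

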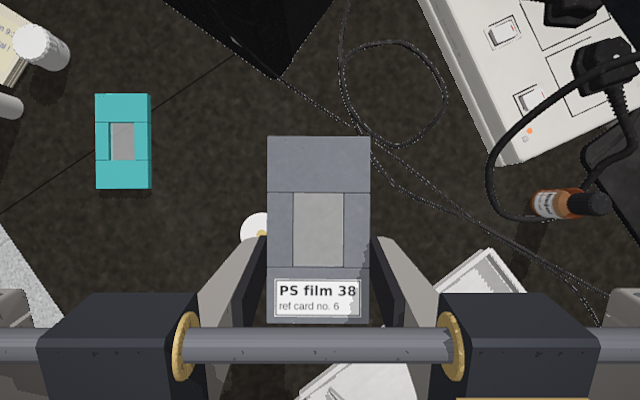

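```bash
cat >> h.py <<'E'
def inhand(pts,K,T,tcp,Rm):
    # pts: top-face corners px: far-left, far-right, near-right, near-left (far = tool +x, image left = tool -y?) 
    obj=np.array([[50,27.5,0],[50,-27.5,0],[-50,-27.5,0],[-50,27.5,0]],np.float32)/1000
    ok,rs,ts,err=cv2.solvePnPGeneric(obj,np.array(pts,np.float32),K,None,flags=cv2.SOLVEPNP_IPPE)
    for rv,tv in zip(rs,ts):
        Rw=T[:3,:3]@cv2.Rodrigues(rv)[0];c=T[:3,:3]@tv[:,0]+T[:3,3]
        und=c-.009*Rw[:,2]
        print("underside origin in tool",((und-tcp)@Rm).round(4),"pitch deg",(R.from_matrix(Rm.T@Rw)*R.from_euler('x',180,degrees=True)).as_euler('xyz',degrees=True).round(1))
    print(err.ravel())
E
python3 - <<'E'
from h import *
f=np.load("w9.npz");g=np.load("w9s.npz")
inhand([[267,136],[369.5,136],[369.5,323],[270,323]],f["K"],f["T"],g["tcp"],g["R"])
E
```

```text
underside origin in tool [0.012  0.0013 0.008 ] pitch deg [-10.1 -18.3  -0.5]
underside origin in tool [ 0.0125 -0.0004  0.0079] pitch deg [  9.9 -23.3  -0.5]
[2.013681  2.4727292]
```

Call:
{"op": "jog_arm", "data": {"rows": [0.3,-0.192,0.046,-0.124,0.13,-0.269,-1.099,0.3,-0.192,0.046,-0.124,0.13,-0.269,-1.099,0.3,-0.192,0.046,-0.124,0.13,-0.269,-1.099,0.3,-0.192,0.046,-0.124,0.13,-0.269,-1.099,0.3,-0.192,0.046,-0.124,0.13,-0.269,-1.099,0.3,-0.192,0.046,-0.124,0.13,-0.269,-1.099,0.3,-0.192,0.046,-0.124,0.13,-0.269,-1.099,0.3,-0.192,0.046,-0.124,0.13,-0.269,-1.099]}}

```text
time_s: 14.45
tcp_pos: [0.4592, 0.0303, 0.2488]
tool_rot: [0.014, 0.505, 0.863, -0.01]
force: [0.4, -0.0, -0.7]
grip_width: 0.0548
```

Run:
```python
from h import *
s=bot.read_state();print(s["tcp_pos"],s["joint_positions"].round(2))
t=place(.0353,.0049,.09,.0333);print(t)
delta(t,orient(TY+180,-15))
```

```text
[0.45917489 0.03033292 0.24875863] [ 0.09  0.05  1.94 -0.04  1.14 -0.41]
[0.54387671 0.02749477 0.11548581]
d [-0.0393  0.0728  0.1345] rv [-0.1691 -0.2039 -1.1145] rows 7.6
```

Call:
{"op": "jog_arm", "data": {"rows": [0.3,-0.039,0.073,0.06,-0.169,-0.204,-1.115,0.3,-0.039,0.073,0.06,-0.169,-0.204,-1.115,0.3,-0.039,0.073,0.06,-0.169,-0.204,-1.115,0.3,-0.039,0.073,0.06,-0.169,-0.204,-1.115,0.3,-0.039,0.073,0.08,-0.169,-0.204,-1.115,0.3,-0.039,0.073,0.1,-0.169,-0.204,-1.115,0.3,-0.039,0.073,0.134,-0.169,-0.204,-1.115,0.3,-0.039,0.073,0.134,-0.169,-0.204,-1.115]}}

```text
time_s: 15.25
tcp_pos: [0.5397, 0.0278, 0.1103]
tool_rot: [0.126, -0.036, 0.991, 0.004]
force: [-1.1, 0.1, -0.3]
grip_width: 0.0549
```

Run:
```python
from h import *
s=bot.read_state();print(s["tcp_pos"],s["joint_positions"].round(2))
t=place(.0353,.0049,.09,.0333)
delta(t,orient(TY+180,-15))
t=place(.0353,.0049,.004,.0333)
delta(t,orient(TY+180,-15))
q,_=bot.snapshot("side");cv2.imwrite("pics/s10.png",cv2.resize(q[160:230,250:370,::-1],None,fx=6,fy=6,interpolation=cv2.INTER_CUBIC))
```

```text
[0.53965174 0.02782646 0.11033376] [ 0.04  0.24  2.1   0.01  0.54 -1.61]
d [-0.0053 -0.0006 -0.0039] rv [ 0.0008 -0.0081  0.0064] rows 0.1
d [-0.0283 -0.0009  0.079 ] rv [ 0.0008 -0.0081  0.0064] rows 1.7
```

View pics/s10.png

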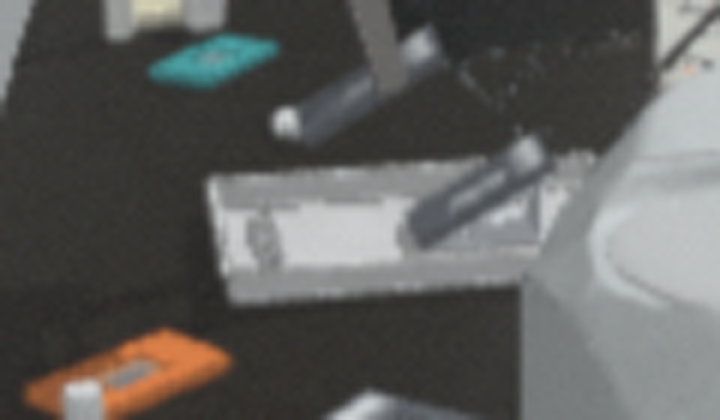

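Call:
{"op": "jog_arm", "data": {"rows": [0.3,-0.009,-0.001,0.01,0,-0.008,0.006,0.3,-0.015,-0.001,0.03,0,-0.008,0.006,0.3,-0.021,-0.001,0.052,0,-0.008,0.006,0.3,-0.0255,-0.001,0.069,0,-0.008,0.006,0.3,-0.0275,-0.001,0.076,0,-0.008,0.006,0.3,-0.0283,-0.001,0.079,0,-0.008,0.006,0.3,-0.0283,-0.001,0.079,0,-0.008,0.006]}}

```text
time_s: 16.0
tcp_pos: [0.5877, 0.0304, 0.0422]
tool_rot: [0.131, -0.035, 0.991, 0.005]
force: [0.5, 0.1, -0.0]
grip_width: 0.0545
```

Run:
```python
from h import *
s=bot.read_state();print(s["tcp_pos"],s["force"],s["joint_positions"].round(2))
for a in(.002,0): delta(place(.0353,.0049,a,.0333),orient(TY+180,-15))
q,_=bot.snapshot("side");cv2.imwrite("pics/s11.png",cv2.resize(q[160:230,250:370,::-1],None,fx=6,fy=6,interpolation=cv2.INTER_CUBIC))
```

```text
[0.58767557 0.03044816 0.04215146] [ 0.48197925  0.07732872 -0.01927507] [ 0.04  0.42  2.05  0.02  0.41 -1.61]
d [ 0.0007 -0.      0.0028] rv [0.0014 0.0015 0.0044] rows 0.1
d [ 0.0001 -0.0001  0.0047] rv [0.0014 0.0015 0.0044] rows 0.1
```

View pics/s11.png

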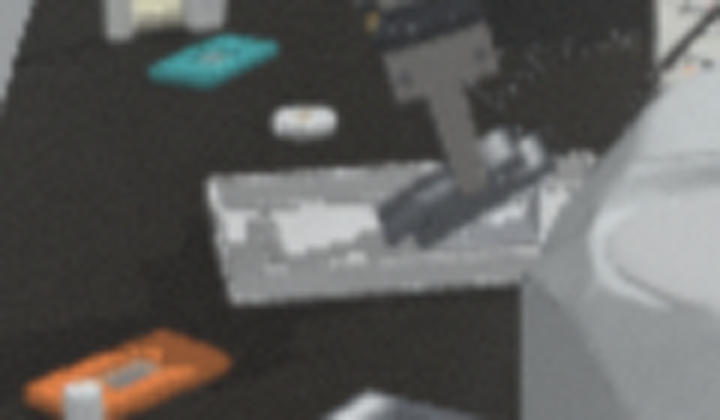

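Nearly in contact; I'll lower the last few millimetres gently.

Call:
{"op": "jog_arm", "data": {"rows": [0.3,0,0,0.0015,0,0,0.004,0.3,0,0,0.003,0,0,0.004,0.3,0,0,0.003,0,0,0.004]}}

```text
time_s: 16.35
tcp_pos: [0.5885, 0.0305, 0.04]
tool_rot: [0.132, -0.033, 0.991, 0.005]
force: [0.6, 0.6, -0.2]
grip_width: 0.0546
```

Call:
{"op": "jog_arm", "data": {"rows": [0.3,0,0,0.001,0,0,0,0.3,0,0,0.001,0,0,0]}}

```text
time_s: 16.55
tcp_pos: [0.5888, 0.0305, 0.0392]
tool_rot: [0.132, -0.033, 0.991, 0.005]
force: [-0.7, -0.5, -0.1]
grip_width: 0.0545
```

Call:
{"op": "jog_arm", "data": {"rows": [0.3,0,0,0.0015,0,0,0,0.3,0,0,0.002,0,0,0]}}

```text
time_s: 16.75
tcp_pos: [0.5894, 0.0305, 0.0372]
tool_rot: [0.132, -0.033, 0.991, 0.005]
force: [0.2, 0.1, 2.1]
grip_width: 0.0545
```

Call:
{"op": "jog_arm", "data": {"rows": [0.3,0,0,0.0015,0,0,0,0.3,0,0,0.0015,0,0,0]}}

```text
time_s: 16.95
tcp_pos: [0.5899, 0.0306, 0.0362]
tool_rot: [0.132, -0.033, 0.991, 0.005]
force: [-3.6, 0.1, 8.4]
grip_width: 0.0546
```

Call:
{"op": "jog_arm", "data": {"rows": [0.3,0,0,-0.0005,0,0,0,0.62,0,0,-0.0005,0,0,0,0.7,0,0,-0.0005,0,0,0,0.8,0,0,-0.0005,0,0,0,0.8,0,0,-0.0005,0,0,0]}}

```text
time_s: 17.45
tcp_pos: [0.5897, 0.0305, 0.0365]
tool_rot: [0.132, -0.033, 0.991, 0.005]
force: [0.6, -0.2, 0.0]
grip_width: 0.0734
```

Call:
{"op": "jog_arm", "data": {"rows": [0.8,0,0,-0.02,0,0,0,0.8,0,0,-0.05,0,0,0,0.8,0,0,-0.09,0,0,0,0.8,0,0,-0.13,0,0,0,0.8,0,0,-0.16,0,0,0,0.8,0,0,-0.16,0,0,0]}}

```text
time_s: 18.05
tcp_pos: [0.5496, 0.0276, 0.1953]
tool_rot: [0.135, -0.033, 0.99, 0.005]
force: [0.1, 0.4, 0.3]
grip_width: 0.0734
```

Run:
```python
from h import *
p,d,K,T=wrist("w12");np.savez("w12.npz",p=p,d=d,K=K,T=T)
s=bot.read_state();print(s["time_s"],s["tcp_pos"],s["grip_width"],s["joint_positions"].round(3))
q,_=bot.snapshot("side");cv2.imwrite("pics/s12.png",cv2.resize(q[170:230,260:360,::-1],None,fx=7,fy=7,interpolation=cv2.INTER_CUBIC))
```

```text
18.1 [0.54898434 0.02758847 0.19311438] 0.07325034088012586 [ 0.042  0.126  2.02   0.012  0.727 -1.603]
```

View pics/s12.png

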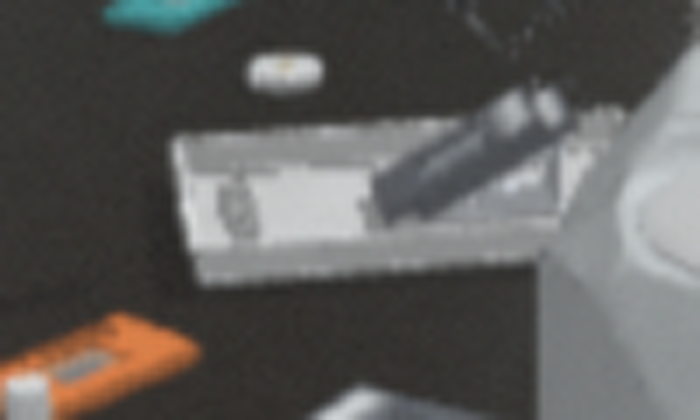

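View pics/w12.png

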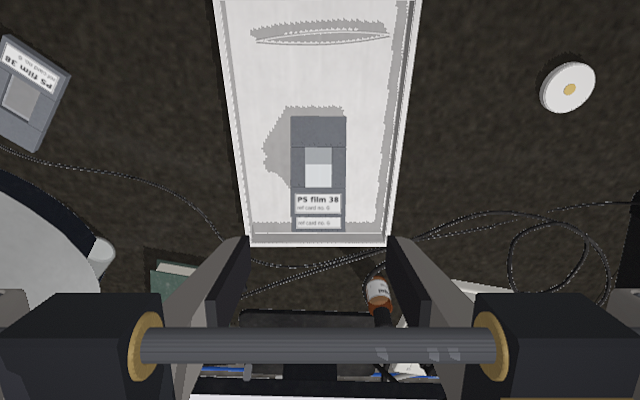

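Run:
```python
from h import *
f=np.load("w12.npz");K,T=f["K"],f["T"]
print("c2 low",traycoord(toworld([[291,116],[346,116.5]],.0098,K,T)),"c2 up",traycoord(toworld([[292,214],[342,214]],.0598,K,T)),"c1 up",traycoord(toworld([[292,231],[342,231]],.0598,K,T)))
cv2.imwrite("pics/w12c.png",cv2.resize(f["p"][90:250,220:400,::-1],None,fx=4,fy=3.7,interpolation=cv2.INTER_CUBIC))
```

```text
c2 low [[ 0.0251 -0.0241]
 [-0.0288 -0.0236]] c2 up [[ 0.0241  0.058 ]
 [-0.025   0.058 ]] c1 up [[ 0.0249  0.0787]
 [-0.0258  0.0786]]
```

View pics/w12c.png

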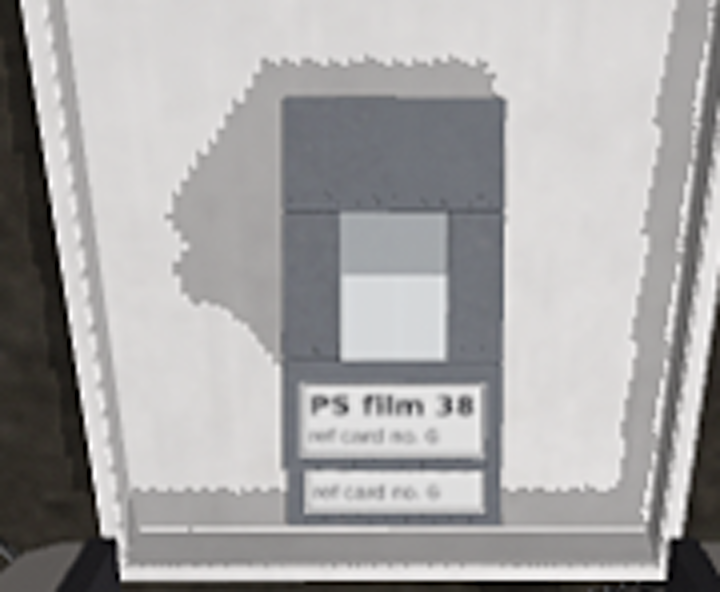

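Run:
```python
from h import *
delta([.515,-.24,.20],orient(143.2,-15))
```

```text
d [ 0.0469 -0.2647 -0.022 ] rv [0.1863 0.004  0.6842] rows 5.4
```

Call:
{"op": "jog_arm", "data": {"rows": [0.8,0.047,-0.265,-0.022,0.186,0.004,0.684,0.8,0.047,-0.265,-0.022,0.186,0.004,0.684,0.8,0.047,-0.265,-0.022,0.186,0.004,0.684,0.8,0.047,-0.265,-0.022,0.186,0.004,0.684,0.8,0.047,-0.265,-0.022,0.186,0.004,0.684,0.8,0.047,-0.265,-0.022,0.186,0.004,0.684,0.8,0.047,-0.265,-0.022,0.186,0.004,0.684,0.8,0.047,-0.265,-0.022,0.186,0.004,0.684]}}

```text
time_s: 18.95
tcp_pos: [0.5141, -0.24, 0.1982]
tool_rot: [0.122, 0.313, 0.941, -0.041]
force: [-0.4, 0.1, 0.3]
grip_width: 0.0734
```

Run:
```python
from h import *
p,d,K,T=wrist("w13");s=bot.read_state();print(s["tcp_pos"],s["joint_positions"].round(2))
for r in bot.masks_of("wrist","card_1"):
    print(r["confidence"],r["rect"],rect(r["mask"],.009,K,T),np.median(p[r["mask"]],0))
```

```text
[ 0.51435851 -0.23945614  0.19853684] [-0.4   0.15  1.97 -0.09  0.77 -1.27]
0.86 [287.9, 115.1, 57.7, 84.5] (array([ 0.53367841, -0.25890976]), 101.1305160522461, 54.788692474365234, -36.37504196166992) [133. 136. 143.]
0.8 [46.4, 26.2, 102.1, 118.9] (array([ 0.3525892 , -0.38176022]), 103.53307342529297, 57.10306930541992, -78.087571144104) [225. 152.  87.]
0.73 [310.7, 0.0, 34.8, 6.0] (array([ 0.42720486, -0.16201791]), 27.89695167541504, 4.391162872314453, 53.23488998413086) [232. 152.  87.]
0.69 [565.7, 1.1, 70.8, 83.0] (array([0.59554242, 0.03330176]), 113.58743286132812, 36.70123291015625, 15.910781860351562) [105. 107. 113.]
0.63 [85.6, 183.2, 90.6, 76.0] (array([ 0.47041855, -0.48408893]), 113.67769622802734, 78.73368072509766, -0.6789474487304688) [57. 57. 59.]
0.56 [572.5, 7.7, 66.0, 88.2] (array([0.61057288, 0.0168874 ]), 117.43717193603516, 5.66574239730835, 17.10902214050293) [52. 53. 56.]
```

View pics/w13.png

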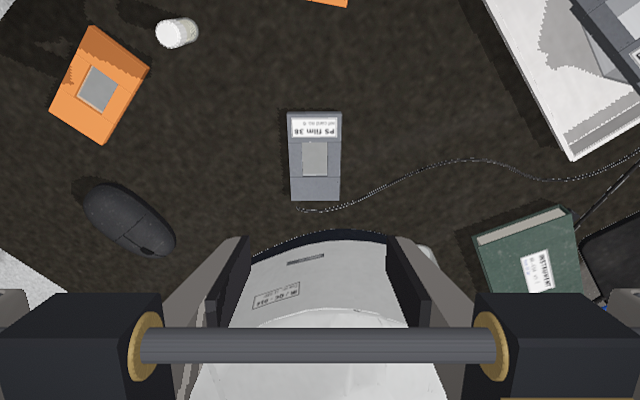

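Run:
```python
from h import *
y=143.5;x=np.array([np.cos(np.radians(y)),np.sin(np.radians(y))])
c=np.array([.534,-.2588])+.012*x
print(c);delta(np.r_[c,.004],orient(y,-15))
```

```text
[ 0.52435372 -0.25166213]
d [ 0.0353 -0.0042  0.1923] rv [-0.001 -0.002 -0.004] rows 3.9
```

Call:
{"op": "jog_arm", "data": {"rows": [0.74,0.035,-0.004,0.05,0,-0.002,-0.004,0.72,0.035,-0.004,0.1,0,-0.002,-0.004,0.72,0.035,-0.004,0.14,0,-0.002,-0.004,0.72,0.035,-0.004,0.165,0,-0.002,-0.004,0.72,0.035,-0.004,0.18,0,-0.002,-0.004,0.72,0.035,-0.004,0.187,0,-0.002,-0.004,0.72,0.035,-0.004,0.187,0,-0.002,-0.004]}}

```text
time_s: 19.75
tcp_pos: [0.5235, -0.2498, 0.0084]
tool_rot: [0.123, 0.31, 0.942, -0.041]
force: [0.4, -0.2, 0.7]
grip_width: 0.0661
```

Run:
```python
from h import *
y=143.5;x=np.array([np.cos(np.radians(y)),np.sin(np.radians(y))])
c=np.array([.534,-.2588])+.012*x
s=bot.read_state();print(s["tcp_pos"],s["force"]);delta(np.r_[c,.004],orient(y,-15))
```

```text
[ 0.52345012 -0.24980493  0.00835002] [ 0.44144576 -0.22803932  0.70752851]
d [-0.0006 -0.001   0.0047] rv [-0.0009 -0.0015  0.0013] rows 0.1
```

Call:
{"op": "jog_arm", "data": {"rows": [0.72,-0.0005,-0.001,0.003,0,0,0.001,0.72,-0.0005,-0.001,0.0045,0,0,0.001,0.4,-0.0005,-0.001,0.0045,0,0,0.001,0.3,-0.0005,-0.001,0.0045,0,0,0.001,0.3,-0.0005,-0.001,0.0045,0,0,0.001,0.3,-0.0005,-0.001,0.0045,0,0,0.001], "force": 15}}

```text
time_s: 20.35
tcp_pos: [0.5245, -0.2517, 0.0047]
tool_rot: [0.124, 0.31, 0.942, -0.041]
force: [-1.8, 2.2, 6.1]
grip_width: 0.0546
```

Call:
{"op": "jog_arm", "data": {"rows": [0.3,0,0,-0.02,0,0,0,0.3,0,0,-0.06,0,0,0,0.3,0,0,-0.1,0,0,0,0.3,0,0,-0.15,0,0,0,0.3,0,0,-0.2,0,0,0,0.3,0,0,-0.22,0,0,0,0.3,0,0,-0.22,0,0,0]}}

```text
time_s: 21.05
tcp_pos: [0.4802, -0.2182, 0.2211]
tool_rot: [0.127, 0.31, 0.941, -0.041]
force: [1.0, -0.8, -0.6]
grip_width: 0.0548
```

Run:
```python
from h import *
p,d,K,T=wrist("w14");np.savez("w14.npz",p=p,d=d,K=K,T=T);s=bot.read_state();print(s["tcp_pos"],s["joint_positions"].round(2),s["grip_width"])
delta([.44,.0,.25],orient(75,0))
```

```text
[ 0.4794106  -0.21799867  0.21877262] [-0.39  0.06  2.03 -0.09  0.8  -1.26] 0.05468154752874095
d [ 0.1476  0.1518 -0.0723] rv [0.1581 0.2321 1.1883] rows 8.1
```

View pics/w14.png

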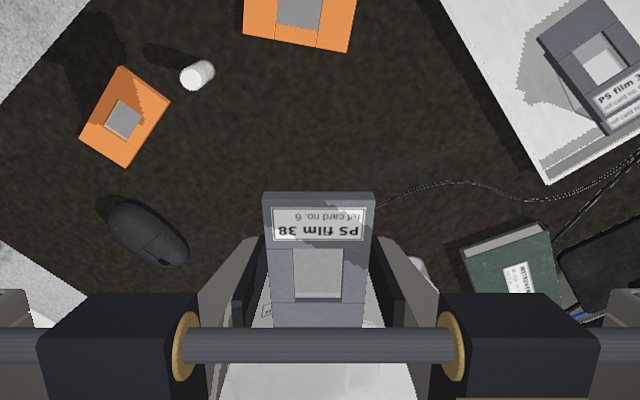

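Call:
{"op": "jog_arm", "data": {"rows": [0.3,0.148,0.152,-0.072,0.158,0.232,1.188,0.3,0.148,0.152,-0.072,0.158,0.232,1.188,0.3,0.148,0.152,-0.072,0.158,0.232,1.188,0.3,0.148,0.152,-0.072,0.158,0.232,1.188,0.3,0.148,0.152,-0.072,0.158,0.232,1.188,0.3,0.148,0.152,-0.072,0.158,0.232,1.188,0.3,0.148,0.152,-0.072,0.158,0.232,1.188,0.3,0.148,0.152,-0.072,0.158,0.232,1.188]}}

```text
time_s: 21.9
tcp_pos: [0.4393, 0.0011, 0.2476]
tool_rot: [0.011, 0.759, 0.651, -0.005]
force: [-0.9, -0.4, -0.8]
grip_width: 0.0549
```

Run:
```python
from h import *
s=bot.read_state();print(s["tcp_pos"],s["joint_positions"].round(2),s["grip_width"])
delta(place(.0164,.0047,.10,.033),orient(TY,15))
```

```text
[0.43931129 0.0010682  0.24764068] [ 0.02  0.02  1.97 -0.03  1.14  0.18] 0.05490440222683332
d [0.0396 0.0748 0.1239] rv [-0.1539  0.2321  1.3468] rows 9.2
```

Call:
{"op": "jog_arm", "data": {"rows": [0.3,0.04,0.075,0.02,-0.154,0.232,1.347,0.3,0.04,0.075,0.02,-0.154,0.232,1.347,0.3,0.04,0.075,0.02,-0.154,0.232,1.347,0.3,0.04,0.075,0.02,-0.154,0.232,1.347,0.3,0.04,0.075,0.04,-0.154,0.232,1.347,0.3,0.04,0.075,0.07,-0.154,0.232,1.347,0.3,0.04,0.075,0.1,-0.154,0.232,1.347,0.3,0.04,0.075,0.12,-0.154,0.232,1.347]}}

```text
time_s: 22.7
tcp_pos: [0.5181, 0.026, 0.1236]
tool_rot: [-0.002, 0.987, 0.118, 0.113]
force: [-0.1, -0.7, -1.0]
grip_width: 0.055
```

Run:
```python
from h import *
p,d,K,T=wrist("w15");
s=bot.read_state();print(s["tcp_pos"],s["joint_positions"].round(2),s["grip_width"])
for a in(.08,.004): delta(place(.0164,.0047,a,.033),orient(TY,15))
```

```text
[0.51559957 0.02602728 0.12086045] [0.03 0.2  2.12 0.04 0.6  1.34] 0.054909824155279154
d [0.0107 0.0024 0.0174] rv [-0.0192  0.0373  0.1591] rows 1.1
d [0.0327 0.0071 0.0899] rv [-0.0192  0.0373  0.1591] rows 1.9
```

View pics/w15.png

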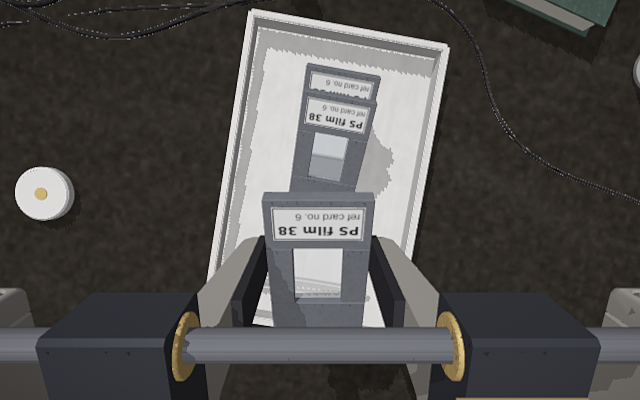

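Both placed cards are visible near (335,115), with the third held at (320,255). I'll finish the yaw and go to 80 mm pre-place.

Call:
{"op": "jog_arm", "data": {"rows": [0.3,0.011,0.002,0.01,-0.019,0.037,0.159,0.3,0.011,0.002,0.017,-0.019,0.037,0.159,0.3,0.011,0.002,0.017,-0.019,0.037,0.159,0.3,0.011,0.002,0.017,-0.019,0.037,0.159]}}

```text
time_s: 23.15
tcp_pos: [0.5299, 0.027, 0.1062]
tool_rot: [-0.004, 0.991, 0.034, 0.129]
force: [-0.3, -1.1, 0.4]
grip_width: 0.0542
```

Run:
```python
from h import *
p,d,K,T=wrist("w16");
s=bot.read_state();print(s["tcp_pos"],s["joint_positions"].round(2),s["grip_width"])
for a in(.08,.005): delta(place(.0164,.0047,a,.033),orient(TY,15))
cv2.imwrite("pics/w16c.png",cv2.resize(p[40:290,200:460,::-1],None,fx=2.4,fy=2.4,interpolation=cv2.INTER_CUBIC))
q,_=bot.snapshot("side");cv2.imwrite("pics/s16.png",cv2.resize(q[160:230,250:370,::-1],None,fx=6,fy=6,interpolation=cv2.INTER_CUBIC))
```

```text
[0.53018607 0.02698205 0.10662628] [0.04 0.24 2.13 0.01 0.52 1.54] 0.0548004601942368
d [-0.0002  0.0004  0.0002] rv [-0.0003  0.0013  0.0024] rows 0.0
d [0.0193 0.0005 0.0727] rv [-0.0003  0.0013  0.0024] rows 1.5
```

View pics/w16c.png

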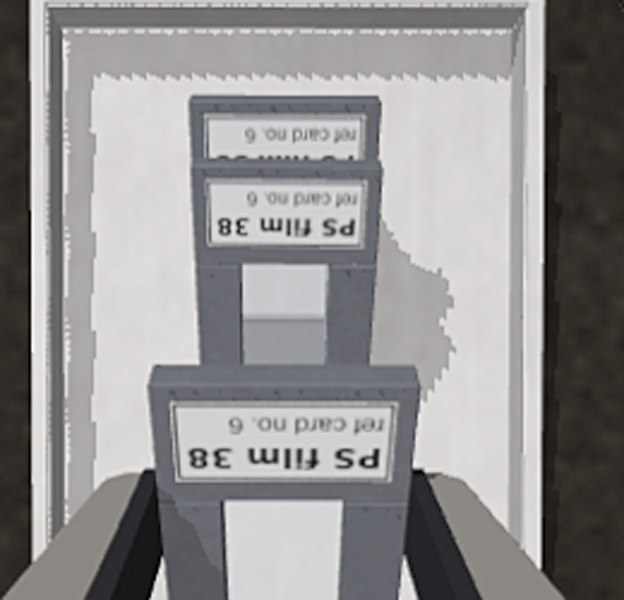

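View pics/s16.png

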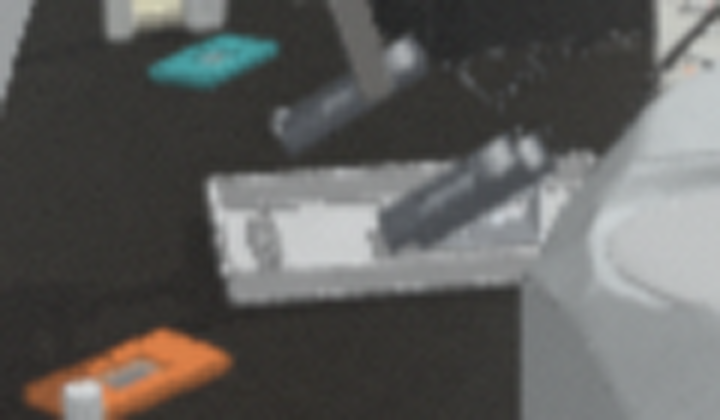

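Call:
{"op": "jog_arm", "data": {"rows": [0.3,0.005,0,0.02,0,0.001,0.002,0.3,0.011,0.0005,0.042,0,0.001,0.002,0.3,0.0155,0.0005,0.058,0,0.001,0.002,0.3,0.018,0.0005,0.068,0,0.001,0.002,0.3,0.019,0.0005,0.072,0,0.001,0.002,0.3,0.019,0.0005,0.0727,0,0.001,0.002,0.3,0.019,0.0005,0.0727,0,0.001,0.002]}}

```text
time_s: 23.95
tcp_pos: [0.5675, 0.029, 0.0421]
tool_rot: [-0.004, 0.991, 0.033, 0.131]
force: [-0.3, -0.2, 0.5]
grip_width: 0.055
```

Run:
```python
from h import *
s=bot.read_state();print(s["tcp_pos"],s["force"],s["joint_positions"].round(2))
for a in(.002,0): delta(place(.0164,.0047,a,.033),orient(TY,15))
q,_=bot.snapshot("side");cv2.imwrite("pics/s17.png",cv2.resize(q[160:230,250:370,::-1],None,fx=6,fy=6,interpolation=cv2.INTER_CUBIC))
```

```text
[0.56745989 0.0289684  0.04205789] [-0.29266137 -0.19431767  0.52337046] [0.04 0.4  2.09 0.02 0.39 1.54]
d [ 0.0007 -0.0001  0.0036] rv [-0.0002 -0.0008  0.    ] rows 0.1
d [ 0.0012 -0.0001  0.0055] rv [-0.0002 -0.0008  0.    ] rows 0.1
```

View pics/s17.png

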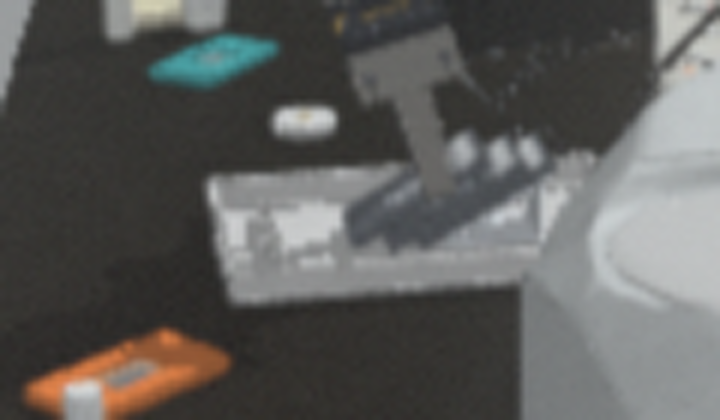

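Call:
{"op": "jog_arm", "data": {"rows": [0.3,0,0,0.002,0,0,0,0.3,0.0005,0,0.004,0,0,0,0.3,0.0005,0,0.004,0,0,0]}}

```text
time_s: 24.3
tcp_pos: [0.5691, 0.0291, 0.0385]
tool_rot: [-0.004, 0.991, 0.033, 0.131]
force: [-0.3, 0.3, -1.3]
grip_width: 0.0544
```

Call:
{"op": "jog_arm", "data": {"rows": [0.3,0,0,0.0015,0,0,0,0.3,0,0,0.0015,0,0,0]}}

```text
time_s: 24.5
tcp_pos: [0.5698, 0.0291, 0.0371]
tool_rot: [-0.004, 0.991, 0.033, 0.131]
force: [-0.0, 0.5, 1.6]
grip_width: 0.0545
```

Call:
{"op": "jog_arm", "data": {"rows": [0.3,0,0,0.0015,0,0,0,0.3,0,0,0.0015,0,0,0]}}

```text
time_s: 24.7
tcp_pos: [0.5705, 0.0292, 0.0361]
tool_rot: [-0.004, 0.991, 0.033, 0.132]
force: [-2.6, -1.0, 7.7]
grip_width: 0.0544
```

Contact, so I'll release and retreat.

Call:
{"op": "jog_arm", "data": {"rows": [0.3,0,0,-0.0005,0,0,0,0.62,0,0,-0.0005,0,0,0,0.7,0,0,-0.0005,0,0,0,0.8,0,0,-0.0005,0,0,0,0.8,0,0,-0.0005,0,0,0]}}

```text
time_s: 25.2
tcp_pos: [0.5702, 0.0292, 0.0365]
tool_rot: [-0.004, 0.991, 0.033, 0.132]
force: [0.1, -1.1, -0.5]
grip_width: 0.0733
```

Call:
{"op": "jog_arm", "data": {"rows": [0.8,0,0,-0.02,0,0,0,0.8,0,0,-0.05,0,0,0,0.8,0,0,-0.09,0,0,0,0.8,0,0,-0.14,0,0,0,0.8,-0.03,0,-0.18,0,0,0,0.8,-0.06,0,-0.18,0,0,0,0.8,-0.06,0,-0.18,0,0,0]}}

```text
time_s: 25.9
tcp_pos: [0.462, 0.022, 0.1944]
tool_rot: [-0.004, 0.991, 0.033, 0.131]
force: [-0.9, -0.6, 0.4]
grip_width: 0.0732
```

Run:
```python
from h import *
p,d,K,T=wrist("w18");np.savez("w18.npz",p=p,d=d,K=K,T=T)
s=bot.read_state();print(s["time_s"],s["tcp_pos"],s["force"])
cv2.imwrite("pics/w18c.png",cv2.resize(p[0:260,200:460,::-1],None,fx=2.3,fy=2.3,interpolation=cv2.INTER_CUBIC))
q,_=bot.snapshot("side");cv2.imwrite("pics/s18.png",cv2.resize(q[165:235,255:365,::-1],None,fx=7,fy=7,interpolation=cv2.INTER_CUBIC))
q,_=bot.snapshot("top");cv2.imwrite("pics/t18.png",cv2.resize(q[120:300,130:500,::-1],None,fx=2,fy=2,interpolation=cv2.INTER_CUBIC))
```

```text
25.95 [0.46420577 0.02209437 0.19472869] [ 0.30619391 -0.41338579  0.47364751]
```

View pics/w18c.png

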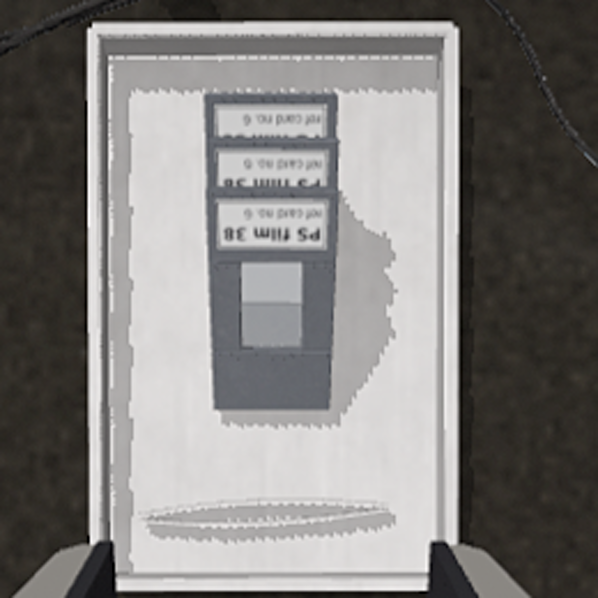

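View pics/s18.png

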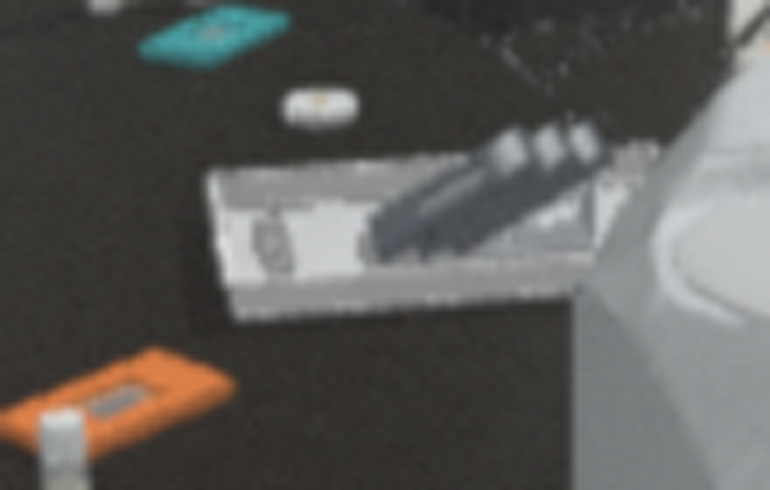

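View pics/t18.png

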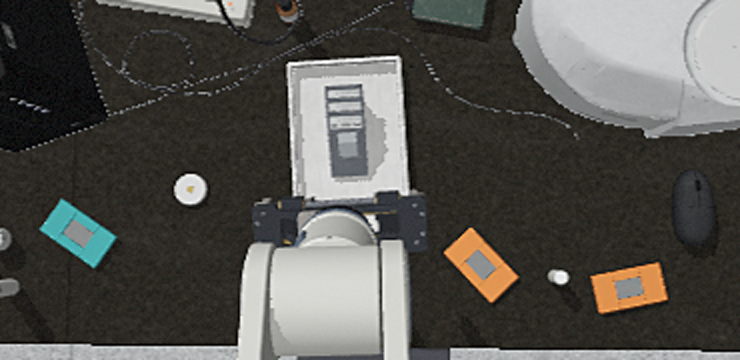

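Run:
```python
from h import *
f=np.load("w18.npz");K,T=f["K"],f["T"]
g=lambda pts:np.array(pts)/2.3+[200,0]
print("up ends c1,c2,c3",[traycoord(toworld(g(q),.0598,K,T)).tolist() for q in ([[206,94],[337,94]],[[206,138],[338,138]],[[207,188],[338,188]])])
print("c3 low",traycoord(toworld(g([[214,409],[330,409]]),.0098,K,T)))
bot.finish_job();print(bot.read_state()["time_s"])
```

```text
up ends c1,c2,c3 [[[-0.0274, 0.0798], [0.0256, 0.0799]], [[-0.0274, 0.0622], [0.026, 0.0622]], [[-0.0269, 0.0421], [0.0261, 0.0421]]]
c3 low [[-0.0277 -0.0447]
 [ 0.0268 -0.0446]]
the job is handed in; nothing more can be done
the job is handed in; nothing more can be done
```

I laid the three grey "PS film 38" cards one after another on the rest and handed the job in. The last clock reading was 25.95 s, well under the 70 s limit. The job gives no verdict, so the result below rests on my own last pictures.

**Last checks (wrist, side and top views):**
- **Row:** the three cards overlap in one row, with a strip of each upper end showing.
- **Middle line and squareness:** the cards sit within about 1 mm of the tray's middle line and look square to it.
- **Steps:** the upper ends are at tray y of about 80, 62 and 42 mm, so the steps are about 18 and 20 mm. That puts the card origins at roughly y = 41, 23 and 4 mm.
- **Floor contact:** the third card's lower top edge measured y = −45 mm. An edge resting on the tray floor should be at about that distance.
- **Gripper:** it was about 0.19 m up with no contact force.
- **Bystanders:** puck, vial, mouse and tweezers look unmoved. I did not measure the beaker or the dropper bottle, and the arm worked well away from both.

**What went wrong or disagreed:**
- **Joint limit:** while placing the first card, joint 5 reached its lower limit just short of a 30° tilt. I laid that card at about 28° and it settled onto the rest. I gripped the other two with the tool leaned 15° to avoid the limit.
- **Lean reading:** a noisy depth fit put the first card's lean at about 28° rather than 30°, still within the allowed 19–38°.
- **Camera agreement:** the top and wrist cameras differed by 2–3 mm on positions. I used the wrist camera for the final card and tray positions.

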